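# Find the set-screw flat and hold the collar on it

### The job

Two short upright spindles stand in the fixture; the one beside the red-handled ball-lock pin is locked out and must not be turned, so work on the other one. First grip that spindle and turn it until a finger lies flush on its blue flat and that flat faces straight along its yellow line. Then pick up the bronze collar, lower it over this spindle with its black set screw above the yellow line until it rests on the boss, press the set screw's tip lightly against the flat, and finish while still holding the collar like that; leave the insert, the gusset plate, the anvil and the screwdriver where they are.

Things in the scene. Friction and masses are not known exactly. Their poses are not given: they have to be found in the camera images.
- fixture: aluminium base plate 100 x 320 x 20 mm, fixed to the bench, with two dark grey round bosses (diameter 60 mm, 68 mm at the foot) whose flat tops lie 50 mm above the bench, and a spindle in each. Origin: centre of its underside, on the bench. Its x axis points the way both yellow lines run (away from the robot at yaw 0); its y axis runs from the right spindle to the left one; z up.
- seat_left (a point): centre of the top of the left boss (fixture x 0, y +85, z 50 mm), on the left spindle's axis; axes as the fixture. The collar's underside rests here. A 5 mm wide yellow line runs from the spindle along +x over the boss and the base plate
- seat_right (a point): the same for the right boss (fixture x 0, y -85, z 50 mm)
- spindle_left (a joint): angle (rad) of the left spindle: steel, upright, diameter 24 mm, standing 42 mm above its boss (top 92 mm above the bench, 2.5 mm chamfer), with one blue flat along its whole length, 8 mm from the axis (20 mm across the flat and the round side opposite, 24 mm elsewhere; the flat is 17.5 mm wide). 0 = flat faces along the yellow line (fixture +x); grows anticlockwise seen from above. Turns stiffly (0.12 N m) and stays where it is left
- spindle_right (a joint): the same for the right spindle
- flat_left: the blue face of the left spindle's flat, 17.5 mm wide and 38 mm tall, fixed to the spindle; origin in the middle of the face, 8 mm from the axis, 21 mm above the boss; its x axis points out of the flat
- flat_right: the same for the right spindle's flat
- socket_left (a point): top of the left lock socket (30 mm square block, 36 mm above the bench) on the outer side of the left spindle, 55 mm from its axis
- socket_right (a point): the same beside the right spindle
- pin: stainless ball-lock pin with a red T handle 44 mm long and 16 mm thick, standing 37 mm above the socket that it is locked in: it marks the locked-out spindle. Origin on the socket's top; it is fixed. The other socket holds a low grey plug, 18 mm across and 7 mm high
- collar: bronze shaft collar, ring of outer diameter 46, bore 28, height 24 mm, 0.2 kg, lying flat on the bench. Origin: centre of its underside; z up; its set screw points out along +x at 12 mm height
- set_screw: black set screw fixed in the collar (origin and axes as the collar's): head 11 mm across, from 22.5 to 31.5 mm from the collar's axis; its 5 mm thick tip sticks into the bore, to 10 mm from the axis, so the collar only passes down the spindle with the tip over the flat; when the collar is centred 2 mm are left between tip and flat
- screw_tip (a point): inner end of the set screw: 10 mm from the collar's axis along its +x, 12 mm above its underside
- insert: small bronze threaded insert, 24 mm across, 22 mm high, upright; bystander
- gusset: matte grey titanium gusset plate, about 90 x 90 x 5 mm, lying flat; bystander
- anvil: polished steel press anvil, round, 70 mm across, 34 mm high; bystander
- driver: screwdriver with a blue handle lying on the bench; bystander
Things that resemble listed ones, but are neither listed nor needed, are in the scene too. Leave any green or purple look-alike of the collar alone.

How it is judged:
On the way, in this order (a step that is already met when the one before it is completed fails the run):
1. the spindle that is not locked out is gripped by the fingers with a finger flush on its flat and the flat facing along the yellow line (((horizontal distance between pin and socket_right below 0.03 m and value of joint spindle_left between -0.22 and 0.22 rad and contact force between the fingers and flat_left above 3 N) or (horizontal distance between pin and socket_left below 0.03 m and value of joint spindle_right between -0.22 and 0.22 rad and contact force between the fingers and flat_right above 3 N))), for 0.2 s.
2. the collar is down on that spindle's boss with its set screw over the flat (((horizontal distance between pin and socket_right below 0.03 m and value of joint spindle_left between -0.22 and 0.22 rad and horizontal distance between collar and seat_left below 0.006 m and z of collar in the frame of seat_left between -0.004 and 0.004 m and x of screw_tip in the frame of seat_left above 0.004 m and angle between collar's own z axis and vertical below 0.1 rad) or (horizontal distance between pin and socket_left below 0.03 m and value of joint spindle_right between -0.22 and 0.22 rad and horizontal distance between collar and seat_right below 0.006 m and z of collar in the frame of seat_right between -0.004 and 0.004 m and x of screw_tip in the frame of seat_right above 0.004 m and angle between collar's own z axis and vertical below 0.1 rad))), for 0.2 s.
At the end, for the whole second after the job is handed in: Unlocked spindle's flat within 0.22 rad of its yellow line; collar on that boss (6 mm sideways, 4 mm height, upright), set screw on the line's side and pressed on the flat with over 1 N; fingers still gripping the collar (over 3 N), which is still (((horizontal distance between pin and socket_right below 0.03 m and value of joint spindle_left between -0.22 and 0.22 rad and horizontal distance between collar and seat_left below 0.006 m and z of collar in the frame of seat_left between -0.004 and 0.004 m and x of screw_tip in the frame of seat_left above 0.004 m and angle between collar's own z axis and vertical below 0.1 rad and contact force between set_screw and flat_left above 1 N and contact force between the fingers and collar above 3 N and linear speed of collar below 0.02 m/s) or (horizontal distance between pin and socket_left below 0.03 m and value of joint spindle_right between -0.22 and 0.22 rad and horizontal distance between collar and seat_right below 0.006 m and z of collar in the frame of seat_right between -0.004 and 0.004 m and x of screw_tip in the frame of seat_right above 0.004 m and angle between collar's own z axis and vertical below 0.1 rad and contact force between set_screw and flat_right above 1 N and contact force between the fingers and collar above 3 N and linear speed of collar below 0.02 m/s))); the arm keeps its last pose, push and grip.
It fails at once if the locked-out spindle is turned by more than about 0.5 rad ((horizontal distance between pin and socket_right below 0.03 m and distance of flat_right from where it was at the start of the episode above 0.004 m) or (horizontal distance between pin and socket_left below 0.03 m and distance of flat_left from where it was at the start of the episode above 0.004 m)).
It fails at once if the insert, gusset plate, anvil or screwdriver is moved by more than 20 mm (distance of any of insert, gusset, anvil, driver from where it was at the start of the episode above 0.02 m).
It fails at once if the set screw is pressed on the spindle with more than 40 N (contact force between set_screw and fixture above 40 N).
It also fails if it takes over 58 s, if anything falls off the work surface, if the arm or the gripper's body presses on something with over 40 N, if the wrist force passes 120 N, or if a joint passes its speed limit or range.

### The arm

A 6-joint arm with a two-finger parallel gripper is mounted at the origin on the work surface. World frame = base frame: x ahead of the robot, y to its left, z up, the work surface at z = 0. Lengths are in m, angles in rad, forces in N, time in s.
With the tool pointing down it reaches from about 0.35 to 0.875 m from the base axis. Payload 4.2 kg.
Tool frame: the origin (TCP) lies at the very end of the fingers, on their centre line; the grasp point (between the pads) lies 19 mm behind it (r.pinch_z is the distance from the TCP to the grasp point, in m); z points along the fingers, y is the direction in which the jaws open and shut (so a half turn about z gives the same grasp; the last joint's range is limited). The gripper opens to 85 mm and grips with 20 to 120 N. Pads are 22 mm wide; open, the fingers measure 114 mm over their backs; the gripper's body (76 mm by 85 mm) begins 54 mm behind the grasp point. The pads swing forward as they close: fully open they stand 13 mm farther back than shut.
Start: joints at [-0.87, 0.385, 0.008, 0, -1.194, -0.259], TCP at [0.267, -0.565, 0.231] pointing down, gripper open.
Joint ranges: [-3.14, 3.14], [-1.21, 2.06], [-1.07, 1.41], [-3.16, 2.05], [-2.99, -0.16], [-3.1, 3.1]. Speed limits (rad/s): [2.79, 2.79, 3.14, 3.14, 3.14, 3.14].

### API

Orientations are given as a unit quaternion [w, x, y, z].
In Python, from bench import r gives the robot as it stands.
- The arm moves only by the shell command python3 -m jog 'ROWS' [FORCE]. ROWS is JSON, a list of rows, each a list of 3 entries, a list of its own where there are three numbers: the turn, a rotation vector about the tool's x, y, z in rad, then the shift along the tool's x, y, z in cm, then the closure, from 0 (fully open) to 1 (shut). A call has 1 to 10 rows; each row is the pose to reach, as a shift and turn from the pose commanded when the call began, along the tool's axes at that moment; what a row does not reach only later rows make up. A row lasts 1/10 s, in which the tool goes at most 50 mm and 8.59 degrees, less where a joint would pass 70% of its speed; a pose out of reach is approached as far as the arm can. A call with a gripper value outside its range is refused whole. The fingers move at their own pace and stop on an object; FORCE is the grip in N (left out, the last holds). Time passes only in rows, so rows that repeat a pose let the fingers close. It gives the time, the measured TCP pose, the force and the opening at its end, in the units of the state.
- r.read_state(): the state, without advancing time (a new reading comes with each control period).
- r.capture(name): name is "scene" or "side" or "wrist"; returns a dict with "pixels" (480x640x3 uint8, red, green, blue), "camera_matrix" (3x3 intrinsics, pixels), "k1" (the pictures are not rectified: a ray, as slopes to the right and down, at radius r is drawn at 1 + k1 r^2 times it, then the intrinsics apply), "pose" (4x4, takes a point from camera to world coordinates). Camera axes: x right, y down, z forward; pixel columns grow to the right and rows downward; lengths in m; the calibration is good to about 2 mm. A picture is of the moment at which its call begins. There is no depth.
- r.job_done(): hands the job in, once; it reports no verdict.
Trained networks look in a picture, given as the dict that the camera call returned (one of the last four; its "shot" number tells which), for a name from the list of things; names that differ only in an ending like _2 or _b are one class to them, and where a whole thing is asked for, a point or a joint stands for the part that bears it (a point fixed in the world has none). Each returns a list of dicts, best first, with "score" (0 to 1); they miss things now and then, are a little off and sometimes report something else, mostly with a low value. They report only what shows in the picture. A call takes as long as a camera call. They do not tell look-alikes from the thing itself.
- r.cut_out(target, picture): "mask" (480x640 bool, what is visible of it) and "box" ([left, top, width, height] in pixels, round what is visible of it).
- r.mark_of(target, picture): "point" ([row, column] in pixels: a listed point, or the origin of a listed thing).
The state is a dict: "time_s": time; "joints": joint angles; "qvel": joint speeds; "tau": joint torques, N m; "position": TCP position; "orientation": TCP orientation; "wrist_force": force on the tool from outside, world axes, zero at the start; "ft_torque": the same for the moment, N m; "gripper_width": opening from 0.0 (shut) to 1.0 (fully open).
Only numpy, scipy, OpenCV 4.12 (cv2) and the standard library are available. Lean on these libraries where they do the work, as an engineer would, in place of code of your own. Each camera call takes 0.05 s, during which the arm holds its last target.

## Working session

There is one attempt and no reset: what is moved stays moved. The work goes in short steps, Python scripts to look and compute and a shell command to move; the robot and the scene stay as the last step left them, time stands still between calls to the robot, and variables do not carry over. Pictures are saved under pics/ and viewed, and the job is handed in when it is done.

```bash
ls -la; mkdir -p pics
python3 - <<'E'
from bench import r
import cv2,json
s=r.read_state(); print({k:(v if not hasattr(v,'tolist') else v.tolist()) for k,v in s.items()}, r.pinch_z)
for n in ["scene","side","wrist"]:
    c=r.capture(n); cv2.imwrite(f"pics/a_{n}.png",c["pixels"][:,:,::-1]); print(n,c["camera_matrix"],c["k1"],c["pose"])
E
```

```text
total 12
drwxr-xr-x  3 agent agent 4096 Dec  6 13:14 .
drwxr-xr-x 23 root  root  4096 Dec  6 13:14 ..
drwxr-xr-x  2 agent agent 4096 Dec  6 13:14 pics
{'time_s': 0.0, 'joints': [-0.8703922832670309, 0.38548665518290587, 0.0066349361933198065, -0.00047339918187287256, -1.1939783642057678, -0.2586016688395409], 'qvel': [-0.0016287278320688617, 0.00011300581610569285, -0.0013387417618089437, 0.0014496039577423375, -0.0008380872174481432, -0.00011448728019120892], 'tau': [0.0002792643317661714, -39.22811508178711, 18.839800357818604, 4.186157584190369, -0.0046550523256883025, 2.9270340817788565e-07], 'position': [0.2669981161375557, -0.5644620588654242, 0.23027112973899885], 'orientation': [-0.00027393160212502474, -0.21902368262687213, 0.9757189882368245, 0.0010036952466163508], 'wrist_force': [-0.0027323668837035595, -0.4788104161835636, 0.36585746151702003], 'ft_torque': [0.007994721146101322, -0.0022969626617040527, -0.02518129652646641], 'gripper_width': 1.0009589858419903} 0.0187
scene [[604.25814035   0.         317.50834694]
 [  0.         604.25814035 235.46812921]
 [  0.       
[... 272 characters left out ...]
111   0.         316.49945153]
 [  0.         562.81674111 248.1759545 ]
 [  0.           0.           1.        ]] -0.15121271853319512 [[-0.77514836 -0.3938673   0.4939773  -0.13423661]
 [-0.63176553  0.47808513 -0.61016958  0.86585037]
 [ 0.00416264 -0.78504978 -0.61941869  0.9515184 ]
 [ 0.          0.          0.          1.        ]]
wrist [[331.45538831   0.         327.2660471 ]
 [  0.         331.45538831 242.28262636]
 [  0.           0.           1.        ]] -0.01219478227654544 [[-0.42743959  0.87385266  0.2316828   0.20869102]
 [ 0.90404119  0.41253444  0.11191454 -0.59296994]
 [ 0.00221968  0.2572875  -0.96633235  0.37404689]
 [ 0.          0.          0.          1.        ]]
```

View pics/a_scene.png

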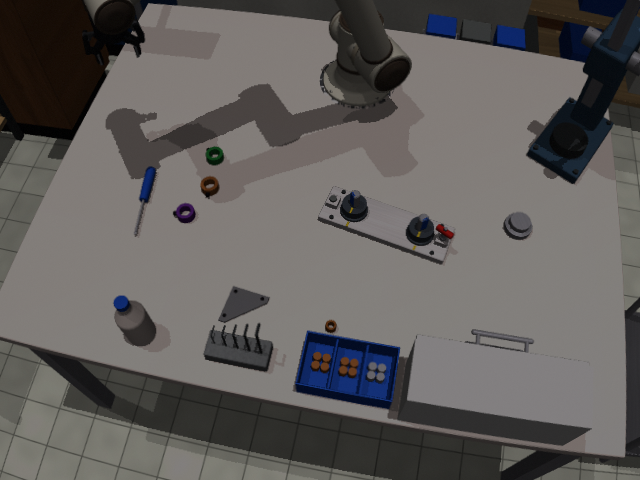

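View pics/a_side.png

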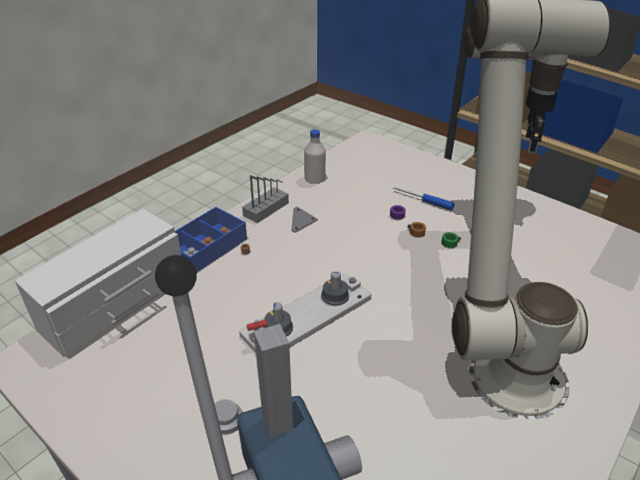

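View pics/a_wrist.png

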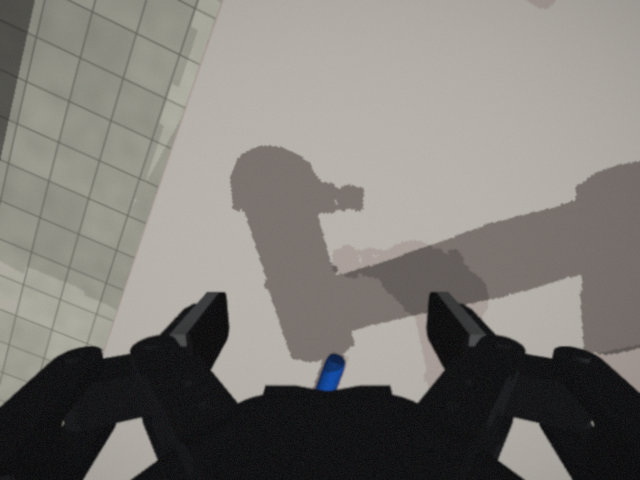

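The scene view shows the robot at the top. The red pin is at (445,231), beside the spindle at (421,225), which is the left one (+y). The free spindle is the right one at (354,203). The collar candidates are green (215,155), bronze (209,186) and purple (185,213). The insert is at (331,326), and the bronze bits in the tray around (320,360) also look similar. I'll check crops next.

```bash
cat > h.py <<'E'
from bench import r
import numpy as np, cv2
def ray(c,row,col):
    K=np.array(c["camera_matrix"]);k=c["k1"];T=np.array(c["pose"])
    d=np.array([(col-K[0,2])/K[0,0],(row-K[1,2])/K[1,1]]);u=d.copy()
    for _ in range(30): u=d/(1+k*(u@u))
    v=T[:3,:3]@np.array([u[0],u[1],1.]); return T[:3,3],v
def onz(c,row,col,z):
    o,v=ray(c,row,col); return o+v*(z-o[2])/v[2]
def proj(c,p):
    K=np.array(c["camera_matrix"]);k=c["k1"];T=np.array(c["pose"])
    q=T[:3,:3].T@(np.asarray(p,float)-T[:3,3]);u=q[:2]/q[2];u=u*(1+k*(u@u))
    return np.array([K[1,1]*u[1]+K[1,2],K[0,0]*u[0]+K[0,2]])
def two(pts):
    A=np.zeros((3,3));b=np.zeros(3)
    for c,(row,col) in pts:
        o,v=ray(c,row,col);v=v/np.linalg.norm(v);P=np.eye(3)-np.outer(v,v);A+=P;b+=P@o
    x=np.linalg.solve(A,b);return x
def crop(c,name,x,y,w,h,s):
    im=c["pixels"][y:y+h,x:x+w,::-1]; cv2.imwrite("pics/"+name,cv2.resize(im,None,fx=s,fy=s,interpolation=cv2.INTER_CUBIC))
E
python3 - <<'E'
from h import *
C={n:r.capture(n) for n in ["scene","side"]}
Z=dict(fixture=0,pin=.036,seat_left=.05,seat_right=.05,socket_left=.036,socket_right=.036,collar=0,set_screw=0,screw_tip=.012,insert=0,gusset=0,anvil=0,driver=.0,flat_right=.071,flat_left=.071)
for t,z in Z.items():
  for n,c in C.items():
    m=r.mark_of(t,c)[:3]
    print(t,n,[(round(d["score"],2),np.round(d["point"],1).tolist(),np.round(onz(c,*d["point"],z)[:2],4).tolist()) for d in m])
crop(C["scene"],"b1.png",150,130,100,100,6)
crop(C["scene"],"b2.png",305,175,160,100,5)
crop(C["side"],"b3.png",230,260,150,100,5)
E
```

```text
fixture scene [(0.97, [226.8, 385.7], [0.4789, 0.1483])]
fixture side [(0.73, [318.6, 307.9], [0.4707, 0.1495])]
pin scene [(0.67, [234.2, 443.0], [0.4951, 0.285])]
pin side [(0.48, [333.1, 259.1], [0.5022, 0.2799])]
seat_left scene [(0.95, [229.3, 422.6], [0.4999, 0.2345])]
seat_left side [(0.69, [318.6, 276.2], [0.4936, 0.2323])]
seat_right scene [(0.65, [203.4, 353.2], [0.4599, 0.0623])]
seat_right side [(0.66, [289.6, 336.1], [0.4488, 0.071])]
socket_left scene [(0.77, [239.3, 442.2], [0.5095, 0.2845])]
socket_left side [(0.89, [334.4, 256.6], [0.5038, 0.2863])]
socket_right scene [(0.92, [199.5, 332.4], [0.4492, 0.0097])]
socket_right side [(0.81, [284.1, 353.6], [0.437, 0.016]), (0.4, [217.6, 297.1], [0.7261, -0.1092])]
collar scene [(0.72, [189.3, 209.6], [0.4541, -0.3078]), (0.66, [217.3, 186.4], [0.5467, -0.3409]), (0.62, [228.0, 386.0], [0.4822, 0.1495])]
collar side [(0.71, [246.9, 448.9], [0.3456, -0.3087]), (0.62, [212.3, 398.6], [0.5447, -0.3613]), (0.54, [234.7, 416.5], [0.4449, -0.2993])]
set_screw scene [(0.54, [187.6, 208.3], [0.4496, -0.3127])]
set_screw side []
screw_tip scene [(0.56, [189.5, 207.8], [0.4633, -0.3078])]
screw_tip side []
insert scene [(0.6, [327.8, 330.0], [0.7638, 0.064])]
insert side [(0.58, [250.5, 245.7], [0.7667, 0.0589])]
gusset scene [(0.9, [305.0, 246.2], [0.7467, -0.1334])]
gusset side [(0.59, [217.0, 299.9], [0.7556, -0.155])]
anvil scene [(0.65, [227.9, 515.7], [0.4187, 0.4688])]
anvil side [(0.97, [420.1, 225.3], [0.4154, 0.4729])]
driver scene [(0.62, [201.5, 143.2], [0.5224, -0.4668])]
driver side []
flat_right scene [(0.6, [199.7, 347.1], [0.4663, 0.0478])]
flat_right side []
flat_left scene [(0.38, [224.1, 424.3], [0.4983, 0.2353])]
flat_left side []
```

View pics/b1.png

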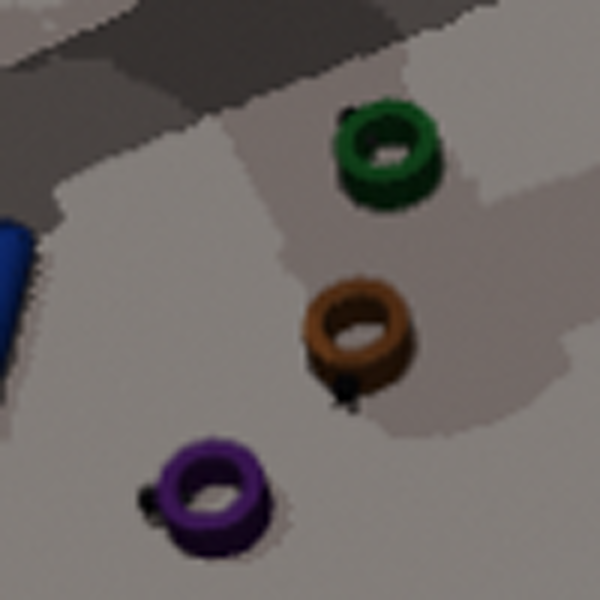

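View pics/b2.png

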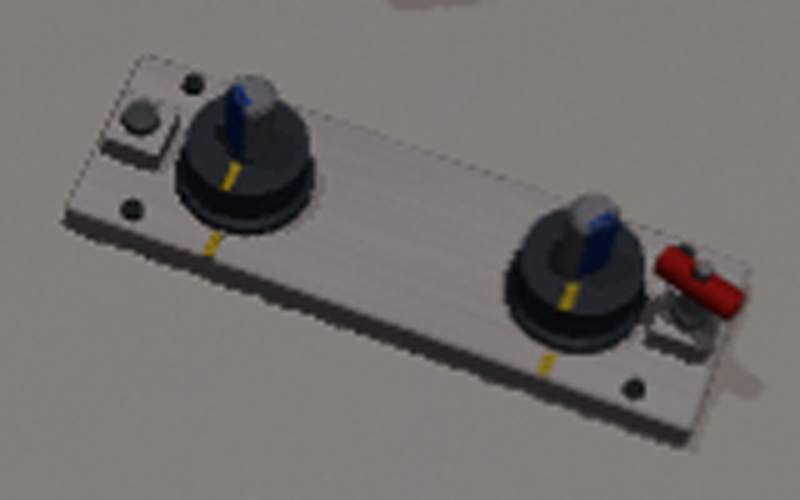

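View pics/b3.png

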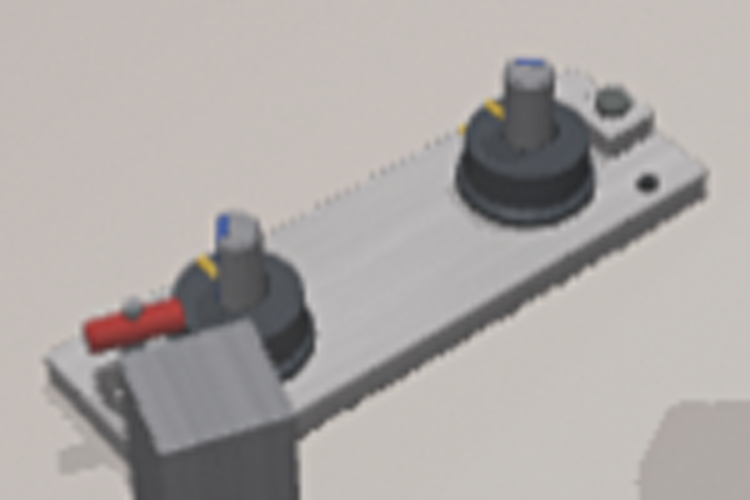

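The right spindle at scene (354,203) is free: its socket holds the grey plug, and the red pin stands by the left one. Its flat faces image left, well off the yellow line. Possible collars are green (215,155), bronze (209,186), purple (185,213), the small insert (331,326) and the tray bits (320,360). By the description it's the bronze one at (209,186), with its screw pointing roughly +x. I'll move over the right spindle for a close look.

```bash
python3 -m jog '[[[0,0,0],[-43.9,48.9,2],0],[[0,0,0],[-43.9,48.9,2],0],[[0,0,0],[-43.9,48.9,2],0],[[0,0,0],[-43.9,48.9,2],0],[[0,0,0],[-43.9,48.9,2],0],[[0,0,0],[-43.9,48.9,2],0],[[0,0,0],[-43.9,48.9,2],0],[[0,0,0],[-43.9,48.9,2],0],[[0,0,0],[-43.9,48.9,2],0],[[0,0,0],[-43.9,48.9,2],0]]' 40
```

```text
time_s: 2.75
position: [0.4103, -0.084, 0.2166]
orientation: [0.001, -0.219, 0.976, -0.0]
wrist_force: [1.7, 0.2, -0.2]
gripper_width: 1.0
```

```bash
python3 -m jog '[[[0,0,0],[-10.5,11.6,1],0],[[0,0,0],[-10.5,11.6,1],0],[[0,0,0],[-10.5,11.6,1],0],[[0,0,0],[-10.5,11.6,1],0],[[0,0,0],[-10.5,11.6,1],0]]'
python3 - <<'E'
from h import *
c=r.capture("wrist"); cv2.imwrite("pics/c1.png",c["pixels"][:,:,::-1]); np.save("w1.npy",c,allow_pickle=True)
print(c["pose"][:3,3])
for t,z in dict(seat_right=.05,socket_right=.036,fixture=0,flat_right=.071,spindle_right=0.05).items():
    print(t,[(round(d["score"],2),np.round(d["point"],1).tolist(),np.round(onz(c,*d["point"],z)[:2],4).tolist()) for d in r.mark_of(t,c)[:2]])
E
```

```text
time_s: 3.25
position: [0.4555, 0.0651, 0.2059]
orientation: [-0.0, -0.22, 0.975, -0.0]
wrist_force: [-0.7, -1.2, -0.0]
gripper_width: 1.0
[0.39721509 0.03670212 0.34961886]
seat_right [(0.8, [227.9, 326.8], [0.4568, 0.0647])]
socket_right [(0.93, [189.0, 279.9], [0.4448, 0.0102])]
fixture [(0.95, [265.0, 386.8], [0.4762, 0.1478])]
flat_right [(0.53, [236.3, 318.5], [0.4624, 0.0595])]Traceback (most recent call last):
  File "<stdin>", line 5, in <module>
ValueError: it knows: anvil, collar, driver, fixture, flat_left, flat_right, gusset, insert, pin, screw_tip, seat_left, seat_right, set_screw, socket_left, socket_right
```

View pics/c1.png

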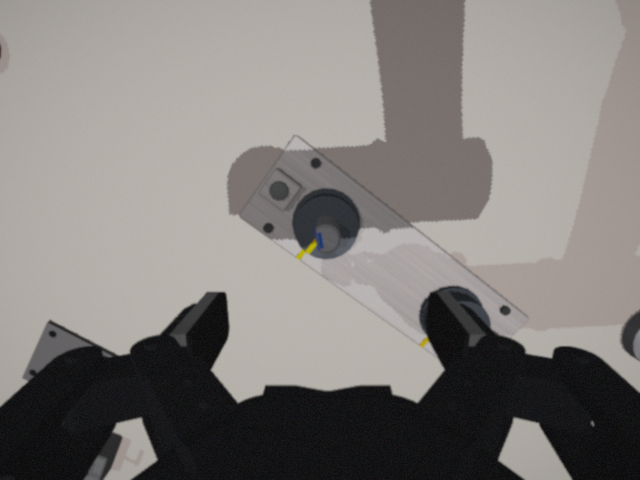

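Run:
```python
from h import *
c=np.load("w1.npy",allow_pickle=True).item()
crop(c,"c2.png",230,130,180,140,4)
crop(c,"c3.png",290,200,70,65,10)
im=c["pixels"].astype(int)
y=(im[...,0]>120)&(im[...,1]>100)&(im[...,2]<60)
n,l,st,ce=cv2.connectedComponentsWithStats(y.astype(np.uint8))
for i in range(1,n):
    if st[i,4]>15:
        q=np.argwhere(l==i); print(st[i],ce[i])
b=(im[...,2]>im[...,0]+50)
q=np.argwhere(b[200:265,290:360]);print(len(q),q.min(0),q.max(0))
# corners of plate at z=.02
for rc in [(135,296),(214,240),(318,528)]: print(rc,onz(c,*rc,.02))
```

```text
[297 241  19  18 102] [307.3627451  249.21568627]
[421 338   8   8  25] [424.36 341.36]
46 [33 28] [47 32]
(135, 296) [0.39393841 0.0023765  0.02      ]
(214, 240) [ 0.48744035 -0.01756005  0.02      ]
(318, 528) [0.45905919 0.31122962 0.02      ]
```

View pics/c2.png

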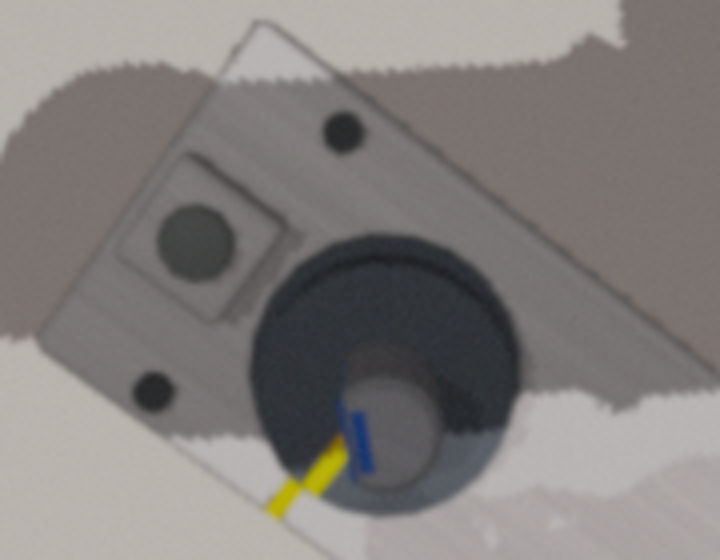

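View pics/c3.png

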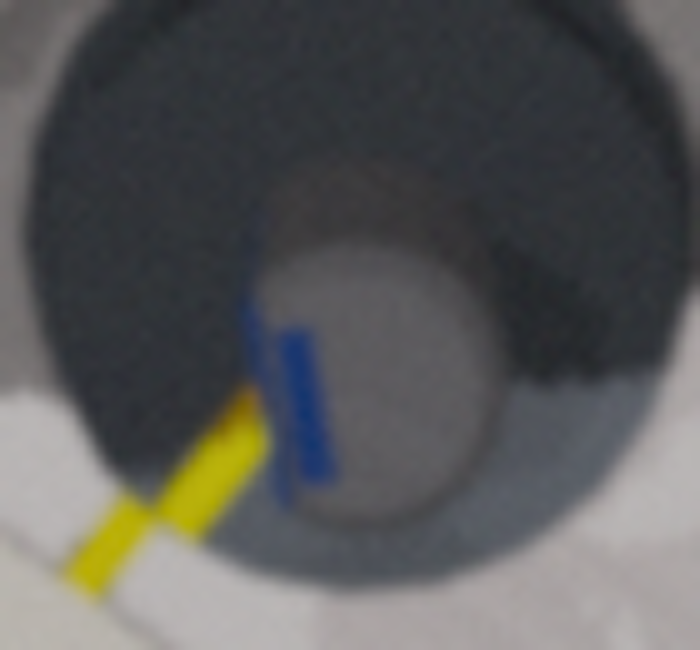

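Run:
```python
from h import *
c=np.load("w1.npy",allow_pickle=True).item()
print("top centre",onz(c,238.5,327.5,.091))
a=onz(c,233,319.5,.0905);b=onz(c,248.3,322.3,.0905);d=b-a;print("flat line",a,b,np.linalg.norm(d),"heading",np.degrees(np.arctan2(d[1],d[0])))
a=onz(c,228,314.8,.07);
# predicted overlay
yaw=np.radians(-12.);ex=np.array([np.cos(yaw),np.sin(yaw),0]);ey=np.array([-ex[1],ex[0],0])
o=np.array([.457,.065,0])
im=c["pixels"][:,:,::-1].copy();im=cv2.resize(im,None,fx=4,fy=4,interpolation=cv2.INTER_CUBIC)
def P(p,col): 
    q=proj(c,p); cv2.circle(im,(int(q[1]*4+1.5),int(q[0]*4+1.5)),2,col,-1)
for s in np.linspace(.012,.05,40):
    P(o+ex*min(s,.03)+[0,0,.05],(0,0,255))
for t in np.linspace(0,2*np.pi,60):
    P(o+[.03*np.cos(t),.03*np.sin(t),.05],(0,255,0)); P(o+[.012*np.cos(t),.012*np.sin(t),.0895],(0,255,255))
for s in np.linspace(0,1,150):
    P(o+ex*.05+ey*(-.075+s*.32)+[0,0,.02],(255,0,255));P(o-ex*.05+ey*(-.075+s*.32)+[0,0,.02],(255,0,255));P(o+ex*(.1*s-.05)+ey*(-.075)+[0,0,.02],(255,0,255))
cv2.imwrite("pics/c4.png",im[480:1100,900:1700])
```

```text
top centre [0.45630094 0.06513496 0.091     ]
flat line [0.4550655  0.05743071 0.0905    ] [0.46565038 0.06490997 0.0905    ] 0.012960670271086563 heading 35.2449621329974
```

View pics/c4.png

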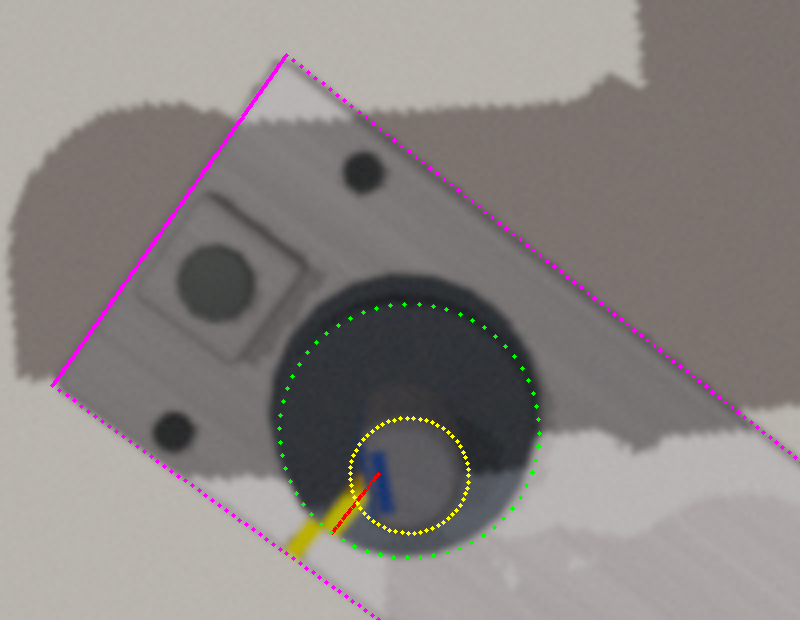

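```bash
python3 -m jog '[[[0,0,-0.1],[-0.1,-0.1,4],0],[[0,0,-0.17],[-0.1,-0.1,8],0.2],[[0,0,-0.17],[-0.1,-0.1,12],0.2],[[0,0,-0.17],[-0.1,-0.1,14],0.2],[[0,0,-0.17],[-0.1,-0.1,14.7],0.2],[[0,0,-0.17],[-0.1,-0.1,14.7],0.2]]' 40
python3 - <<'E'
from h import *
c=r.capture("wrist"); cv2.imwrite("pics/d1.png",c["pixels"][:,:,::-1])
E
```

```text
time_s: 4.1
position: [0.4565, 0.0624, 0.0588]
orientation: [-0.001, -0.301, 0.954, -0.0]
wrist_force: [0.6, -0.0, 0.5]
gripper_width: 0.801
```

View pics/d1.png

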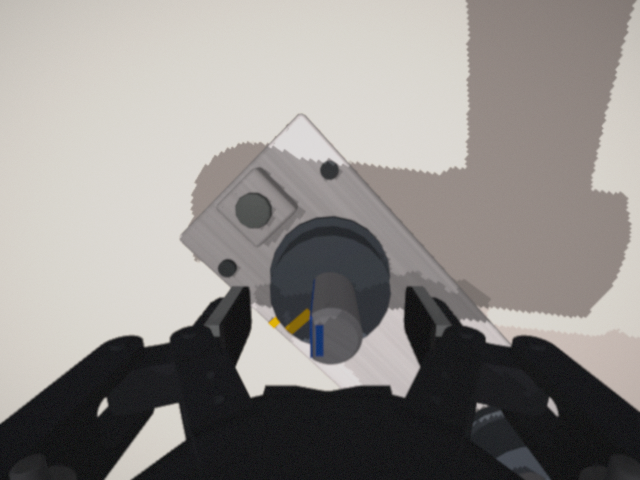

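The spindle stands between the pads and the flat (column 318) is parallel to the left pad. I'll centre by 1.5 mm and close.

```bash
python3 -m jog '[[[0,0,0],[-0.15,0.15,0],0.3],[[0,0,0],[-0.15,0.15,0],0.6],[[0,0,0],[-0.15,0.15,0],0.9],[[0,0,0],[-0.15,0.15,0],1],[[0,0,0],[-0.15,0.15,0],1],[[0,0,0],[-0.15,0.15,0],1],[[0,0,0],[-0.15,0.15,0],1]]' 40
python3 - <<'E'
from h import *
c=r.capture("wrist"); crop(c,"d2.png",150,180,350,230,2)
E
```

```text
time_s: 4.85
position: [0.4569, 0.0663, 0.0599]
orientation: [0.0, -0.301, 0.954, 0.001]
wrist_force: [-4.8, 4.7, 5.9]
gripper_width: 0.224
```

View pics/d2.png

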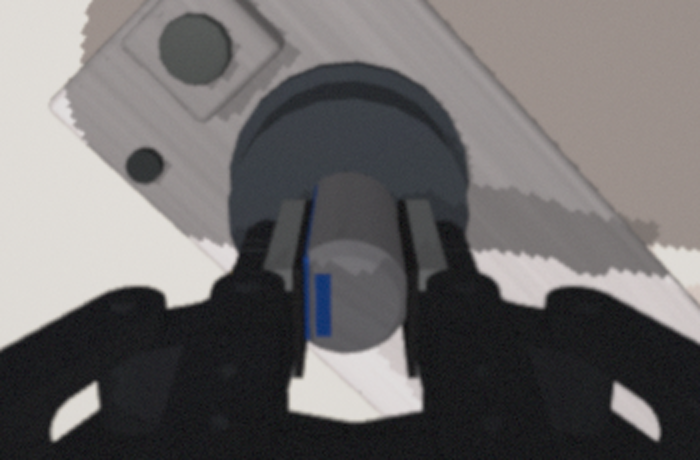

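Opening is 19 mm, so the pad is flush on the flat. Turning by +43° (tool z −0.75), about the spindle axis.

```bash
python3 -m jog '[[[0,0,-0.09],[0.02,0,0],1],[[0,0,-0.18],[0.04,-0.02,0],1],[[0,0,-0.27],[0.06,-0.03,0],1],[[0,0,-0.36],[0.08,-0.04,0],1],[[0,0,-0.45],[0.1,-0.04,0],1],[[0,0,-0.54],[0.11,-0.05,0],1],[[0,0,-0.63],[0.12,-0.05,0],1],[[0,0,-0.7],[0.13,-0.05,0],1],[[0,0,-0.75],[0.13,-0.05,0],1],[[0,0,-0.75],[0.13,-0.05,0],1]]' 40;  python3 -m jog '[[[0,0,0],[0,0,0],1],[[0,0,0],[0,0,0],1],[[0,0,0],[0,0,0],1],[[0,0,0],[0,0,0],1]]' 40
python3 - <<'E'
from h import *
c=r.capture("wrist"); crop(c,"d3.png",150,180,350,230,2)
s=r.read_state();print(s["joints"],s["orientation"],s["wrist_force"],s["ft_torque"])
E
```

```text
time_s: 5.9
position: [0.4555, 0.0655, 0.0599]
orientation: [0.0, -0.63, 0.777, 0.001]
wrist_force: [-6.1, 9.4, 7.8]
gripper_width: 0.223
time_s: 6.3
position: [0.4555, 0.0655, 0.06]
orientation: [0.0, -0.63, 0.777, 0.001]
wrist_force: [-6.2, 9.1, 8.5]
gripper_width: 0.226
[ 0.49638063  0.32418207 -0.60596935 -0.00281656 -0.64037436 -0.70262135] [ 2.88490739e-04 -6.29685544e-01  7.76849657e-01  8.02091671e-04] [-6.85747405  8.75928794  7.52718834] [2.44831437 2.13457407 0.07128776]
```

View pics/d3.png

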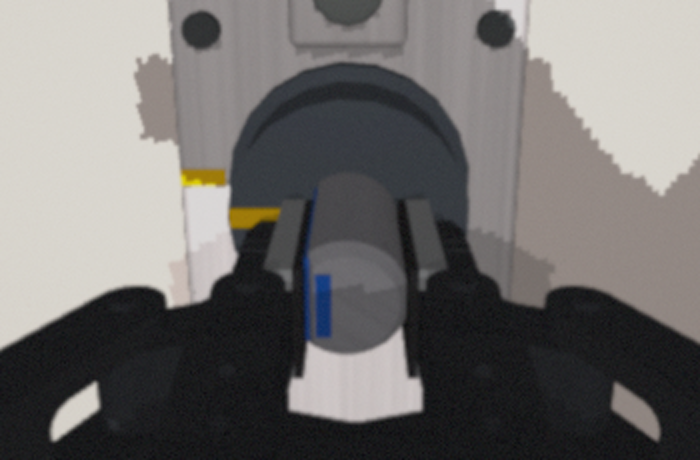

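The flat now faces along the yellow line: the pads are at heading 168.1° against the plate at −12°, and the yellow marks lie horizontal at crop rows 177 and 217. Release, rise and go to the bronze collar.

```bash
python3 -m jog '[[[0,0,0],[0,0,0],0.6],[[0,0,0],[0,0,0],0.3],[[0,0,0],[0,0,0],0.2],[[0,0,0],[0,0,0],0.2],[[0,0,0],[0,0,-4],0.2],[[0,0,0],[0,0,-9],0.2],[[0,0,0],[0,0,-14],0.2],[[0,0,-0.14],[5,-1,-14],0],[[0,0,-0.28],[10,-2,-14],0],[[0,0,-0.42],[14.5,-3,-14],0]]' 40;  python3 - <<'E'
from h import *
c=r.capture("side"); crop(c,"e1.png",230,240,150,100,5)
E
```

```text
time_s: 7.35
position: [0.4557, -0.0662, 0.1997]
orientation: [-0.001, 0.766, -0.642, 0.0]
wrist_force: [1.2, 0.3, -0.3]
gripper_width: 0.995
```

View pics/e1.png

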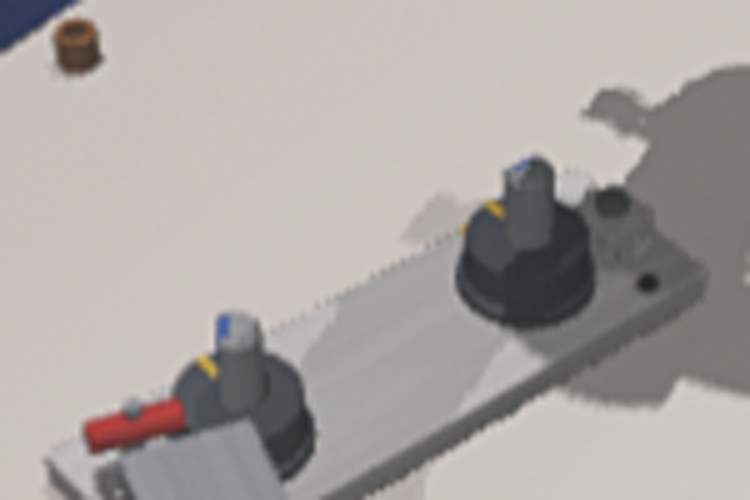

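```bash
python3 -m jog '[[[0,0,-0.14],[5,1,0],0],[[0,0,-0.28],[9.5,2,0],0],[[0,0,-0.42],[14,3,0],0],[[0,0,-0.56],[18.5,4.5,0],0],[[0,0,-0.7],[23.2,5.5,0],0],[[0,0,-0.84],[23.2,5.5,0],0],[[0,0,-0.98],[23.2,5.5,0],0],[[0,0,-1.12],[23.2,5.5,0],0],[[0,0,-1.15],[23.2,5.5,0],0],[[0,0,-1.15],[23.2,5.5,0],0]]' 40;  python3 - <<'E'
from h import *
c=r.capture("wrist"); cv2.imwrite("pics/f1.png",c["pixels"][:,:,::-1]); np.save("w2.npy",c,allow_pickle=True)
for t,z in dict(collar=0,set_screw=0,screw_tip=.012).items():
    print(t,[(round(d["score"],2),np.round(d["point"],1).tolist(),np.round(onz(c,*d["point"],z)[:2],4).tolist()) for d in r.mark_of(t,c)[:3]])
for d in r.cut_out("collar",c)[:3]: print(d["score"],d["box"])
E
```

```text
time_s: 8.4
position: [0.4406, -0.3032, 0.1987]
orientation: [-0.0, 0.992, -0.126, -0.0]
wrist_force: [0.6, 0.6, -0.1]
gripper_width: 0.998
collar [(0.91, [109.6, 341.7], [0.5403, -0.3436]), (0.82, [211.4, 328.9], [0.4469, -0.3069]), (0.78, [290.2, 362.2], [0.3518, -0.3208])]
set_screw [(0.54, [290.3, 367.9], [0.3501, -0.3269]), (0.49, [109.8, 343.0], [0.5398, -0.3448])]
screw_tip [(0.69, [102.2, 351.3], [0.5431, -0.353]), (0.61, [300.6, 372.6], [0.3425, -0.329]), (0.53, [201.5, 327.6], [0.459, -0.3086])]
0.82 [309.3, 181.9, 39.5, 55.2]
0.62 [315.0, 77.2, 61.4, 58.0]
0.57 [342.3, 270.0, 51.0, 48.7]
```

View pics/f1.png

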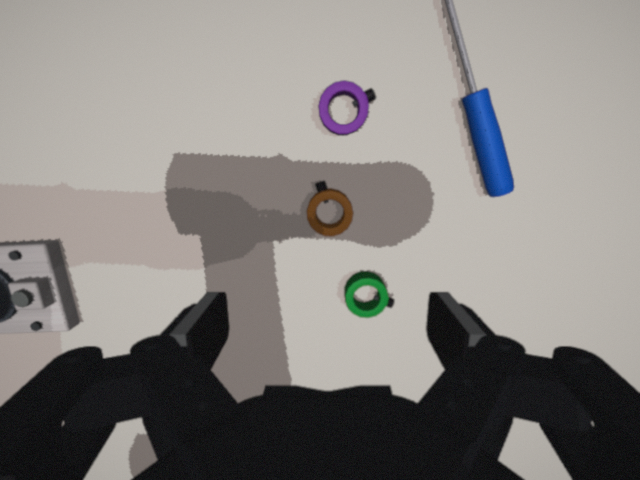

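The bronze collar is at (329,211) with its black screw at (321,187). Purple is at (344,107) and green at (367,294), both clear of the fingers. Now a close crop and fit.

```bash
cat > fit.py <<'E'
from h import *
import sys
def fit(c,x0,y0,x1,y1,name,s=8):
    im=c["pixels"].astype(int); sub=np.zeros(im.shape[:2],bool); sub[y0:y1,x0:x1]=1
    br=sub&(im[...,0]>im[...,2]*1.6)&(im[...,0]>40)
    bl=sub&(im.max(2)<35)
    ys,xs=np.nonzero(br)
    e=cv2.fitEllipse(cv2.convexHull(np.stack([xs,ys],1).astype(np.int32)))
    print("bronze",br.sum(),e, "black",bl.sum(),np.argwhere(bl).mean(0))
    return e,np.argwhere(bl)
def overlay(c,o,h,z,x0,y0,x1,y1,name,s=8):
    im=cv2.resize(c["pixels"][y0:y1,x0:x1,::-1],None,fx=s,fy=s,interpolation=cv2.INTER_CUBIC)
    def P(p,col):
        q=proj(c,p); cv2.circle(im,(int((q[1]-x0+.5)*s),int((q[0]-y0+.5)*s)),1,col,-1)
    o=np.array([o[0],o[1],z]); ex=np.array([np.cos(h),np.sin(h),0]);ey=np.array([-ex[1],ex[0],0])
    for t in np.linspace(0,2*np.pi,120):
        u=np.cos(t)*ex+np.sin(t)*ey
        P(o+.023*u+[0,0,.024],(0,255,0));P(o+.014*u+[0,0,.024],(0,255,255));P(o+.023*u,(255,255,0))
        for d in (.0225,.0315): P(o+d*ex+.0055*(np.cos(t)*ey+np.sin(t)*np.array([0,0,1]))+[0,0,.012],(255,0,255))
    cv2.imwrite("pics/"+name,im)
E
python3 - <<'E'
from fit import *
c=np.load("w2.npy",allow_pickle=True).item()
e,b=fit(c,295,170,365,245,"")
print(onz(c,e[0][1],e[0][0],.024), onz(c,*b.mean(0),.012))
overlay(c,(.4465,-.306),np.radians(3),0,290,165,370,245,"f2.png")
E
```

```text
bronze 1140 ((329.30633544921875, 212.28646850585938), (45.43639373779297, 46.71892547607422), 172.85687255859375) black 64 [186.       320.609375]
[ 0.45003213 -0.30799151  0.024     ] [ 0.47555986 -0.30574207  0.012     ]
```

View pics/f2.png

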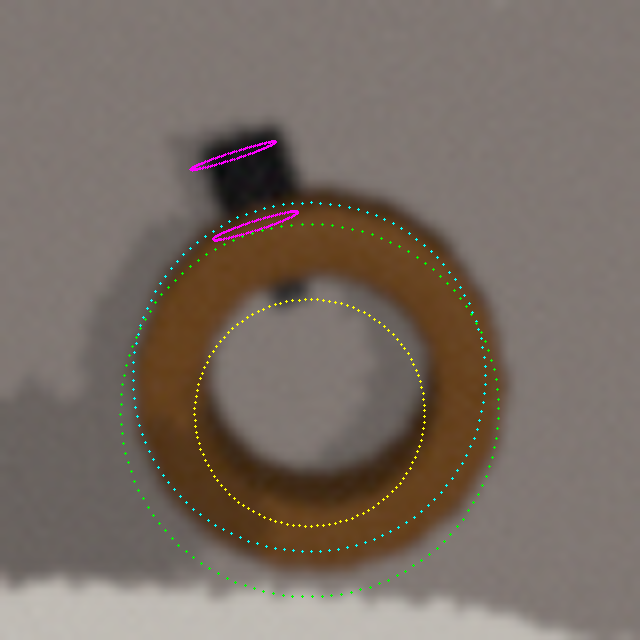

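Run:
```python
from fit import *
c=np.load("w2.npy",allow_pickle=True).item()
overlay(c,(.4498,-.3079),np.radians(2),0,290,165,370,245,"f3.png")
```

```text
(no output)
```

View pics/f3.png

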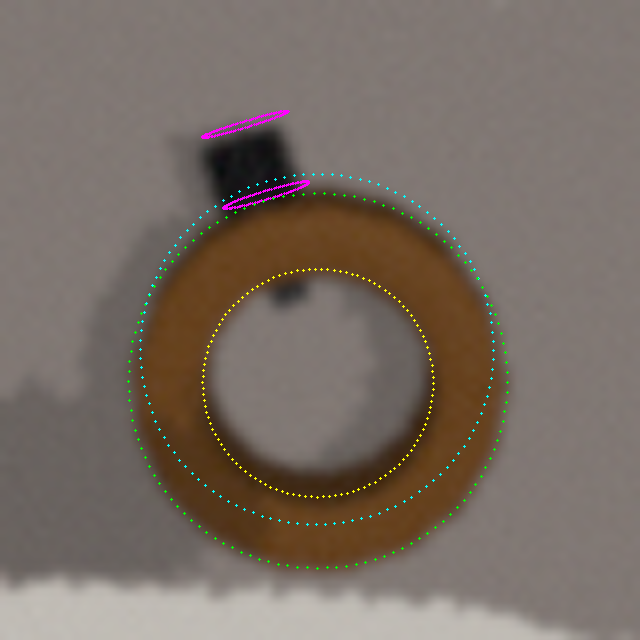

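Run:
```python
from fit import *
s=r.read_state();print(s["position"],s["orientation"],s["time_s"],s["joints"],np.max(np.abs(s["qvel"])))
c=r.capture("wrist");np.save("w3.npy",c,allow_pickle=True)
q=np.array(s["orientation"]);
from scipy.spatial.transform import Rotation as R
print(R.from_quat(q[[1,2,3,0]]).as_matrix())
e,b=fit(c,270,150,390,280,"")
p=onz(c,e[0][1],e[0][0],.024);k=onz(c,*b.mean(0),.012);print(p,k,np.degrees(np.arctan2(*(k-p)[1::-1])))
o=(.4488,-.3078);a=proj(c,[*o,0]).astype(int)
overlay(c,o,np.radians(3.5),0,a[1]-40,a[0]-40,a[1]+40,a[0]+40,"f4.png")
```

```text
[ 0.44089037 -0.3028743   0.19906557] [-2.22228778e-05  9.92076270e-01 -1.25637071e-01 -3.30034985e-05] 8.65 [-2.98559539e-01  2.58917810e-01 -2.61944991e-01 -3.74092800e-05
 -1.05000619e+00  1.61743455e+00] 0.004811550766571675
[[ 9.68430650e-01 -2.49283115e-01 -5.98999408e-05]
 [-2.49283112e-01 -9.68430652e-01  5.23865053e-05]
 [-7.10680099e-05 -3.58006537e-05 -9.99999997e-01]]
bronze 1128 ((329.59381103515625, 212.5009765625), (45.41673278808594, 46.65336990356445), 170.6069793701172) black 65 [186.32307692 321.13846154]
[ 0.45011177 -0.3079377   0.024     ] [ 0.47550865 -0.30588697  0.012     ] 4.616464276816025
```

View pics/f4.png

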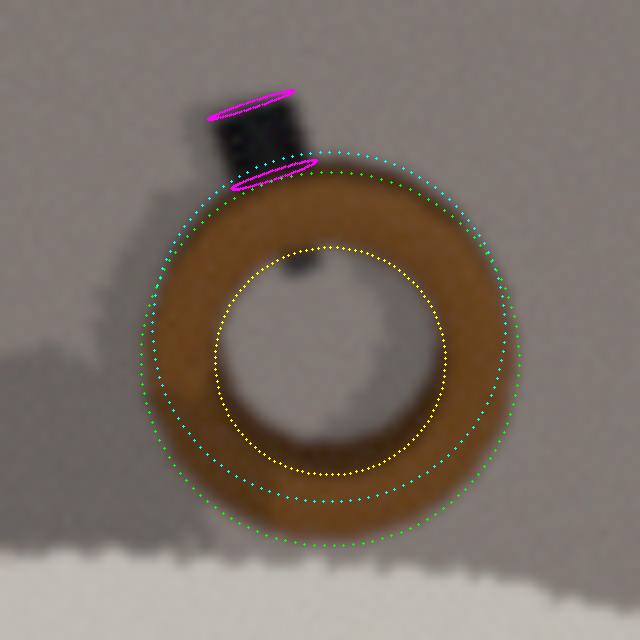

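```bash
python3 -m jog '[[[0,0,-0.15],[0.9,0.3,4],0],[[0,0,-0.3],[0.9,0.3,9],0],[[0,0,-0.33],[0.9,0.3,13],0],[[0,0,-0.33],[0.9,0.3,16],0],[[0,0,-0.33],[0.9,0.3,17],0],[[0,0,-0.33],[0.9,0.3,17],0]]' 40
python3 - <<'E'
from fit import *
s=r.read_state();print(s["position"])
c=r.capture("wrist"); cv2.imwrite("pics/g1.png",c["pixels"][:,:,::-1])
E
```

```text
time_s: 9.3
position: [0.4483, -0.3079, 0.028]
orientation: [-0.0, 0.999, 0.039, -0.001]
wrist_force: [-0.0, -0.3, -0.3]
gripper_width: 1.0
[ 0.44832962 -0.30790814  0.02802665]
```

View pics/g1.png

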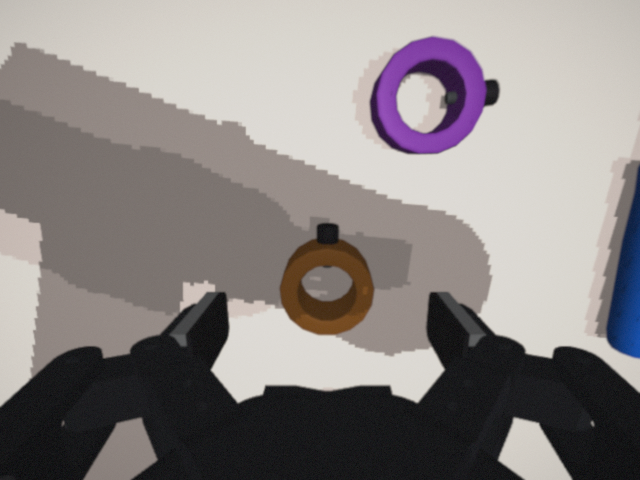

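Collar at column 327 centred between the pads, screw straight up at (327,233). Descend and grip.

```bash
python3 -m jog '[[[0,0,0],[0,0,1.5],0.1],[[0,0,0],[0,0,2.4],0.2],[[0,0,0],[0,0,2.4],0.3],[[0,0,0],[0,0,2.4],0.4],[[0,0,0],[0,0,2.4],0.6],[[0,0,0],[0,0,2.4],0.8],[[0,0,0],[0,0,2.4],0.8],[[0,0,0],[0,0,2.4],0.8]]' 40
python3 - <<'E'
from fit import *
s=r.read_state();print(s["position"])
c=r.capture("wrist"); crop(c,"g2.png",150,180,350,230,2)
E
```

```text
time_s: 10.15
position: [0.4495, -0.3082, 0.0065]
orientation: [0.0, 0.999, 0.04, 0.001]
wrist_force: [-0.0, 2.6, 5.6]
gripper_width: 0.522
[ 0.44952718 -0.30823687  0.00653351]
```

View pics/g2.png

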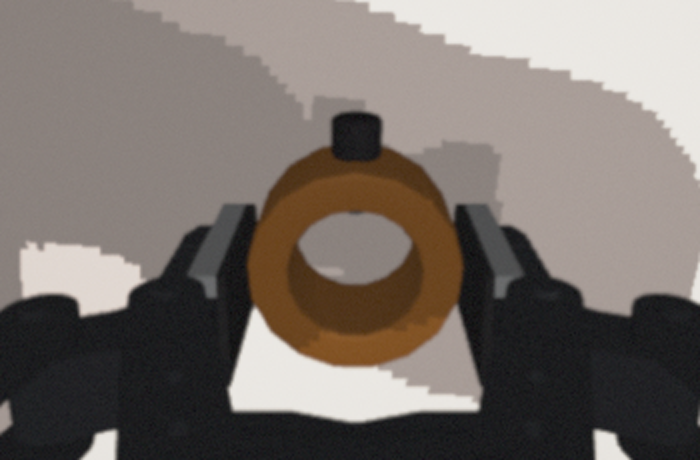

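Gripped at 0.522 (44 mm), collar upright, screw straight ahead. Lift and carry it to above the spindle while turning to the line's heading.

```bash
python3 -m jog '[[[0,0,0],[0,0,-1],0.8],[[0,0,0],[0,0,-4],0.8],[[0,0,0],[0,0,-9],0.8],[[0,0,0],[0,0,-14],0.8],[[0,0,0.05],[0.5,-5,-14],0.8],[[0,0,0.1],[1,-10,-14],0.8],[[0,0,0.15],[1.5,-15,-14],0.8],[[0,0,0.2],[2,-20,-14],0.8],[[0,0,0.25],[2.5,-24.5,-14],0.8],[[0,0,0.29],[3,-29,-14],0.8]]' 40
python3 - <<'E'
from fit import *
s=r.read_state();print(s["position"],s["orientation"],s["gripper_width"])
E
```

```text
time_s: 11.2
position: [0.4553, -0.0148, 0.1457]
orientation: [-0.0, 0.994, -0.106, 0.0]
wrist_force: [1.2, -0.4, -1.6]
gripper_width: 0.525
[ 0.45528659 -0.01479358  0.14565666] [-2.45244641e-04  9.94333287e-01 -1.06306975e-01  2.84999261e-04] 0.5249524234511473
```

```bash
python3 -m jog '[[[0,0,0],[-0.7,-4,0],0.8],[[0,0,0],[-1.4,-7.9,0],0.8],[[0,0,0],[-1.4,-7.9,0],0.8],[[0,0,0],[-1.4,-7.9,0],0.8]]' 40
python3 - <<'E'
from fit import *
c=r.capture("wrist");s=r.read_state();np.save("w4.npy",c,allow_pickle=True)
print(s["position"],s["orientation"],s["gripper_width"])
cv2.imwrite("pics/h1.png",c["pixels"][:,:,::-1])
c=r.capture("side"); crop(c,"h2.png",260,200,130,110,6)
E
```

```text
time_s: 11.6
position: [0.4583, 0.0642, 0.1453]
orientation: [-0.0, 0.995, -0.104, -0.0]
wrist_force: [0.2, -0.5, -3.0]
gripper_width: 0.524
[0.45826629 0.06340183 0.145156  ] [ 7.34767022e-05  9.94441877e-01 -1.05286460e-01 -3.29303644e-04] 0.5244472426401517
```

View pics/h1.png

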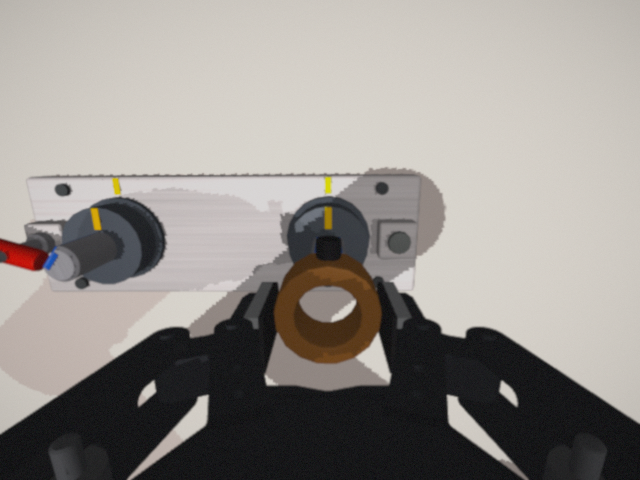

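View pics/h2.png

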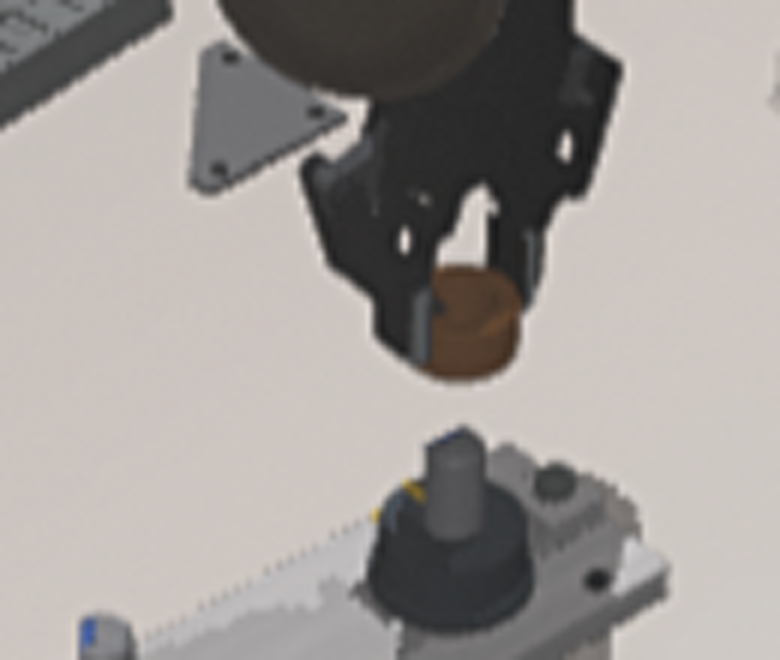

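Run:
```python
from fit import *
c=np.load("w4.npy",allow_pickle=True).item()
print(c["pose"])
h=np.radians(-12.1);ex=np.array([np.cos(h),np.sin(h)])
# camera-consistent TCP: camera offset in tool known from first picture
tcp=np.array([.4583,.0636]); 
o=tcp-.0007*ex
overlay(c,o,h,.1387,265,225,395,370,"h3.png",5)
im=c["pixels"].astype(int)
y=(im[...,0]>130)&(im[...,1]>100)&(im[...,2]<70)
n,l,st,ce=cv2.connectedComponentsWithStats(y.astype(np.uint8))
for i in range(1,n):
    if st[i,4]>15: print(st[i],ce[i],onz(c,ce[i][1],ce[i][0],.02),onz(c,ce[i][1],ce[i][0],.05))
for d in r.mark_of("seat_right",c)[:1]+r.mark_of("fixture",c)[:1]: print(d, onz(c,*d["point"],.05))
```

```text
[[-2.07798030e-01 -9.44554443e-01 -2.54237845e-01  5.22757848e-01]
 [-9.78171647e-01  2.00777575e-01  5.35592610e-02  5.03523209e-02]
 [ 4.55620053e-04  2.59817761e-01 -9.65657560e-01  2.88946539e-01]
 [ 0.00000000e+00  0.00000000e+00  0.00000000e+00  1.00000000e+00]]
[326 177   5  16  67] [327.6119403  184.26865672] [0.49906706 0.05497594 0.02      ] [0.50170968 0.05446019 0.05      ]
[113 178   7  16  79] [116.02531646 185.72151899] [0.53365959 0.22224946 0.02      ] [0.53244354 0.20307496 0.05      ]
[325 207   7  22 141] [327.83687943 217.65957447] [0.47240072 0.06044389 0.02      ] [0.47801787 0.05931822 0.05      ]
[ 90 208  11  22 166] [ 95.37349398 218.55421687] [0.51185172 0.24909333 0.02      ] [0.51306826 0.2269245  0.05      ]
{'point': [244.9, 329.7], 'score': 0.92} [0.457486  0.0622455 0.05     ]
```

View pics/h3.png

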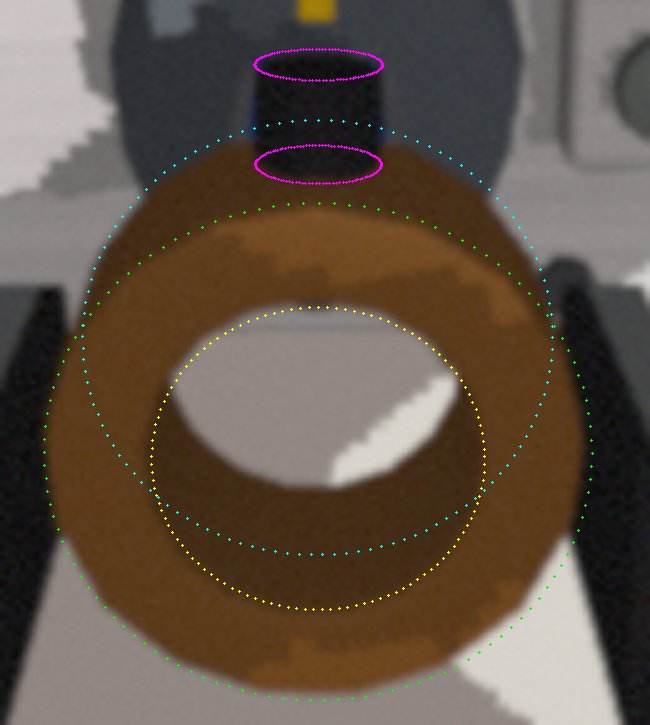

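The overlay fits the held collar within about 1 mm. The screw (column 328) is in line with the yellow line (columns 327.6 and 327.8), and the spindle grip puts the axis about 0.5 mm toward −x. Lower to just above the spindle top.

```bash
python3 -m jog '[[[0,0,0],[-0.05,0,2],0.8],[[0,0,0],[-0.05,0,3.5],0.8],[[0,0,0],[-0.05,0,4],0.8],[[0,0,0],[-0.05,0,4],0.8]]' 40
python3 - <<'E'
from fit import *
cs={n:r.capture(n) for n in ["wrist","side","scene"]}
s=r.read_state();print(s["position"],s["orientation"],s["wrist_force"])
np.save("w5.npy",cs,allow_pickle=True)
crop(cs["wrist"],"i1.png",230,170,200,220,3)
crop(cs["side"],"i2.png",260,200,130,110,6)
crop(cs["scene"],"i3.png",300,140,120,100,6)
h=np.radians(-12.);p=np.array(s["position"]);ex=np.array([np.cos(h),np.sin(h)])
for n in ("side","scene"):
    a=proj(cs[n],p).astype(int);overlay(cs[n],p[:2]-.0007*ex,h,p[2]-.0065,a[1]-50,a[0]-50,a[1]+50,a[0]+50,"i_"+n+".png",7)
E
```

```text
time_s: 12.2
position: [0.458, 0.0627, 0.1046]
orientation: [0.001, 0.994, -0.106, -0.001]
wrist_force: [-0.4, -0.6, -2.3]
gripper_width: 0.522
[0.45901877 0.06360691 0.10585792] [-3.31713758e-04  9.94409346e-01 -1.05590796e-01  7.25160149e-04] [-0.44897533  0.56120835 -2.38754228]
```

View pics/i1.png

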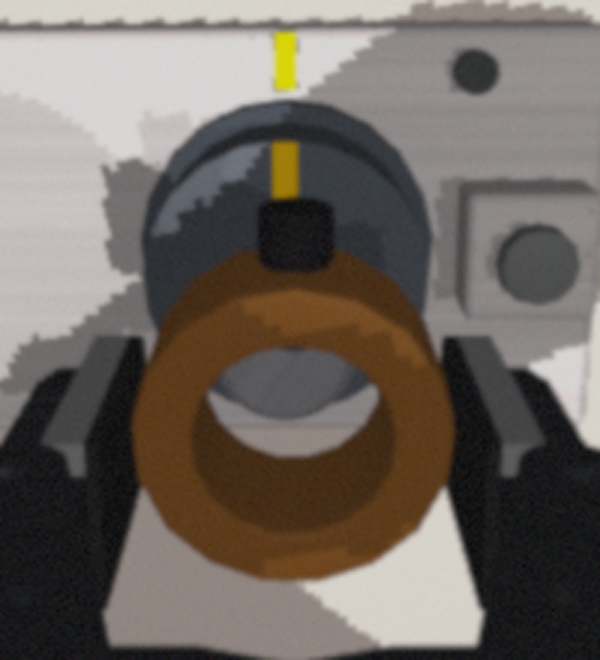

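View pics/i_side.png

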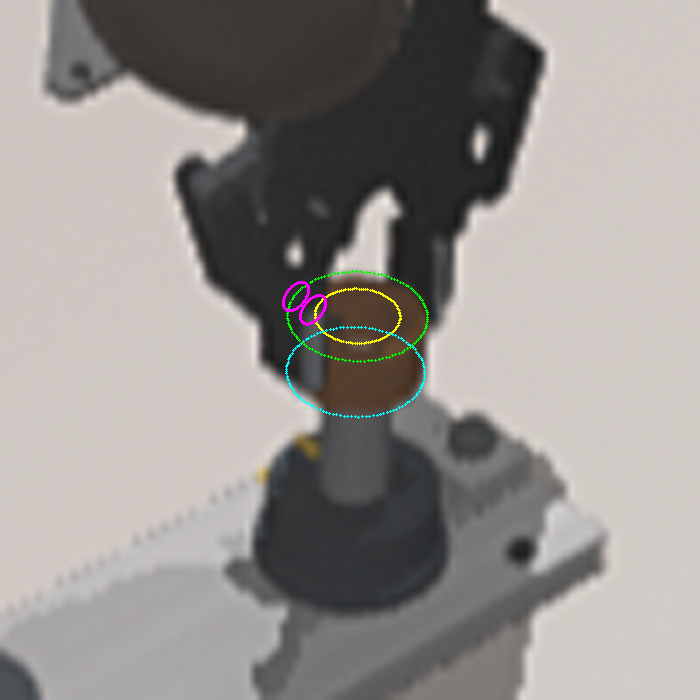

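View pics/i_scene.png

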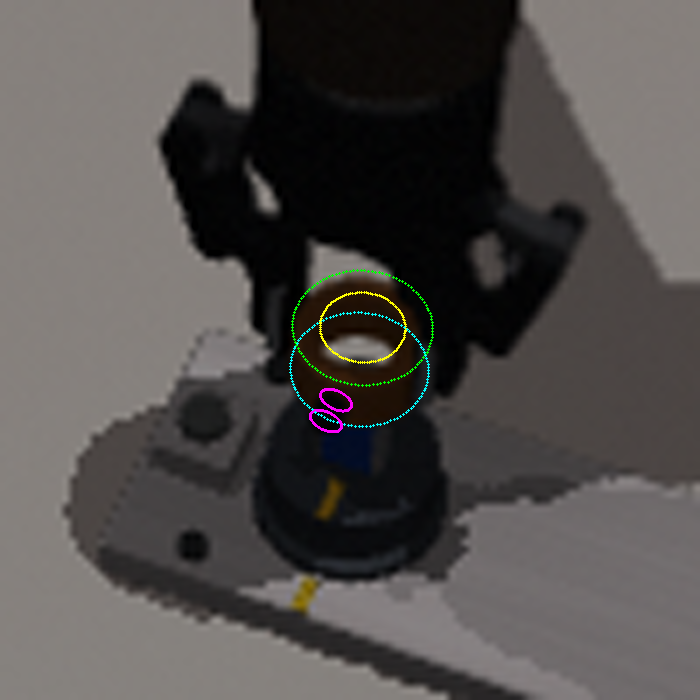

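Run:
```python
from fit import *
c=r.capture("wrist");s=r.read_state();print(s["position"],s["orientation"],s["wrist_force"])
np.save("w6.npy",c,allow_pickle=True)
crop(c,"j1.png",230,170,200,200,3)
im=c["pixels"].astype(int)
y=(im[...,0]>130)&(im[...,1]>100)&(im[...,2]<70)
n,l,st,ce=cv2.connectedComponentsWithStats(y.astype(np.uint8))
ey=np.array([.2079,.9781])
for i in range(1,n):
    if st[i,4]>15: print(ce[i],[round(float(onz(c,ce[i][1],ce[i][0],z)[:2]@ey),4) for z in (.02,.05)])
bl=np.argwhere((im.max(2)<30)[225:265,300:360])+[225,300];print("screw",bl.mean(0),len(bl),onz(c,*bl.mean(0),.0985+.012)[:2]@ey, np.array(s["position"])[:2]@ey)
```

```text
[0.45898353 0.06370464 0.10590344] [-4.15311205e-04  9.94415269e-01 -1.05534314e-01  7.79799666e-04] [ 1.33839656  1.09185055 -2.26738358]
[326.51851852 191.23148148] [0.1578, 0.1577]
[ 80.47619048 192.68571429] [0.3287, 0.3063]
[326.70247934 226.31404959] [0.1578, 0.1577]
[ 52.17040359 232.49327354] [0.3549, 0.329]
screw [247.64887064 327.95687885] 487 0.15701280096546125 0.15773218780125203
```

View pics/j1.png

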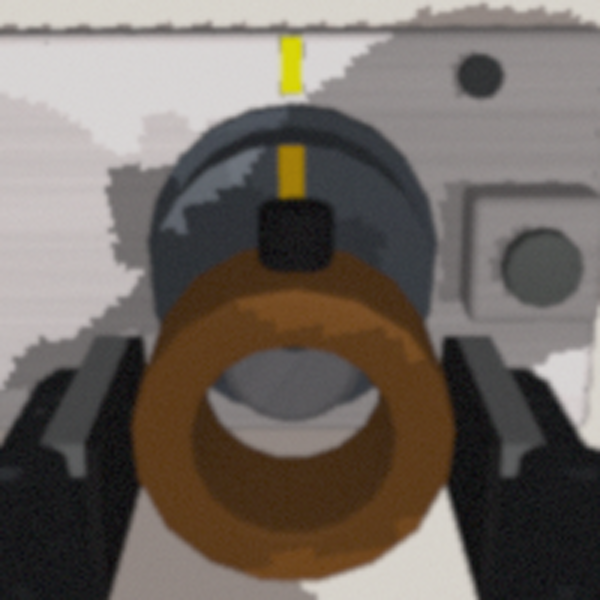

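Run:
```python
from fit import *
c=np.load("w6.npy",allow_pickle=True).item()
h=np.radians(-12);ex=np.array([np.cos(h),np.sin(h)])
im=cv2.resize(c["pixels"][220:370,260:400,::-1],None,fx=5,fy=5,interpolation=cv2.INTER_CUBIC)
for a,col in(((.4573,.0645),(0,0,255)),):
  for t in np.linspace(0,2*np.pi,200):
    u=np.array([np.cos(t),np.sin(t)])
    for rr,z in ((.012,.0895),(.0095,.092)):
      q=proj(c,[*(np.array(a)+rr*u),z]);cv2.circle(im,(int((q[1]-260+.5)*5),int((q[0]-220+.5)*5)),1,col,-1)
for t in np.linspace(0,2*np.pi,200):
    u=np.array([np.cos(t),np.sin(t)]);o=np.array([.45898,.0637])-.0007*ex
    for rr,z in((.023,.0994+.024),(.014,.0994+.024),(.014,.0994)):
      q=proj(c,[*(o+rr*u),z]);cv2.circle(im,(int((q[1]-260+.5)*5),int((q[0]-220+.5)*5)),1,(0,255,0),-1)
cv2.imwrite("pics/j2.png",im)
```

```text
(no output)
```

View pics/j2.png

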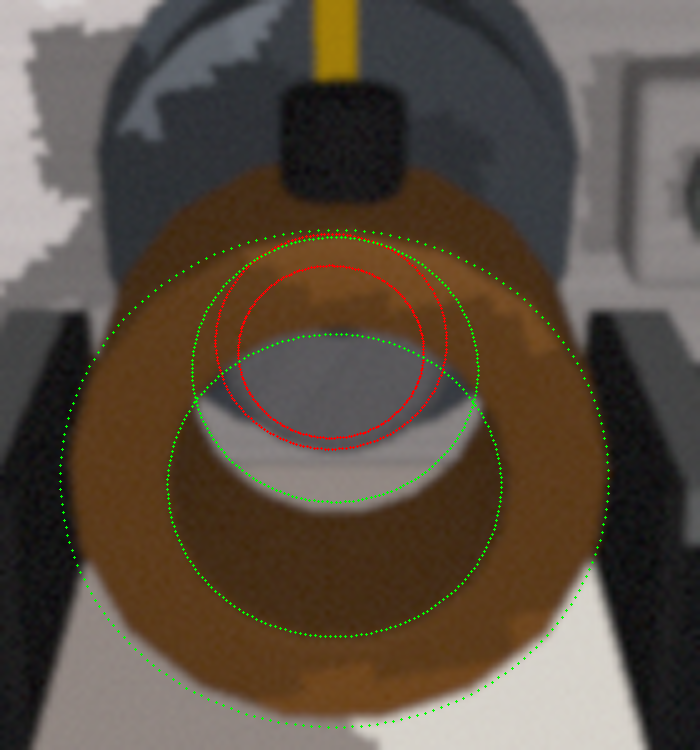

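```bash
python3 -m jog '[[[0,0,0],[-0.1,-0.06,0],0.8],[[0,0,0],[-0.1,-0.06,0],0.8],[[0,0,0],[-0.1,-0.06,0.3],0.8],[[0,0,0],[-0.1,-0.06,0.6],0.8],[[0,0,0],[-0.1,-0.06,0.9],0.8],[[0,0,0],[-0.1,-0.06,1.2],0.8],[[0,0,0],[-0.1,-0.06,1.5],0.8],[[0,0,0],[-0.1,-0.06,1.5],0.8],[[0,0,0],[-0.1,-0.06,1.5],0.8]]' 40
python3 - <<'E'
from fit import *
c=r.capture("wrist");s=r.read_state();print(s["position"],s["orientation"],s["wrist_force"],s["gripper_width"])
crop(c,"k1.png",230,170,200,200,3)
h=np.radians(-12);ex=np.array([np.cos(h),np.sin(h)]);ey=np.array([-ex[1],ex[0]]);print(np.array(s["position"])[:2]@ex,np.array(s["position"])[:2]@ey)
E
```

```text
time_s: 13.3
position: [0.4575, 0.0644, 0.09]
orientation: [0.0, 0.994, -0.105, -0.0]
wrist_force: [0.1, 0.5, -2.2]
gripper_width: 0.527
[0.45760831 0.06448234 0.09014051] [-1.29914472e-05  9.94431026e-01 -1.05389417e-01  6.46726795e-05] [ 0.15322444 -0.53217829 -2.17772128] 0.5266517475540817
0.4342018361165217 0.15821536364756164
```

View pics/k1.png

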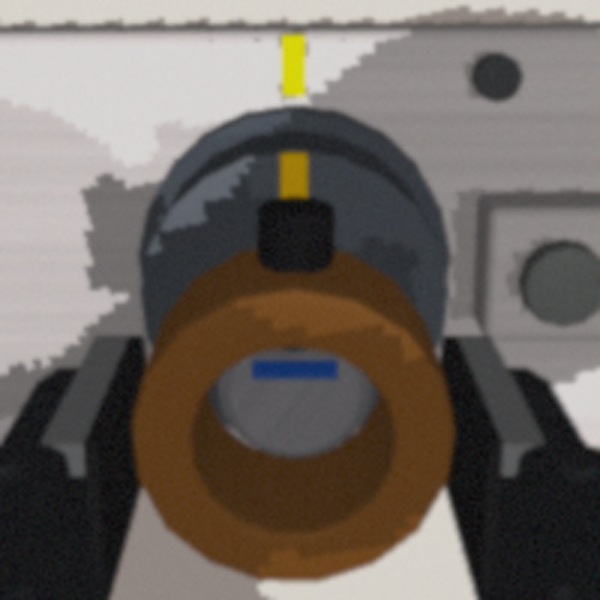

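Spindle in the bore with no contact force. The blue mark is level (crop row 368) and centred at column 295, under the screw at 296. Lower further.

```bash
python3 -m jog '[[[0,0,0],[0,0,0.3],0.8],[[0,0,0],[0,0,0.6],0.8],[[0,0,0],[0,0,0.9],0.8],[[0,0,0],[0,0,1.2],0.8],[[0,0,0],[0,0,1.2],0.8]]' 40; python3 -c "
from h import *
s=r.read_state();print(s['position'],s['wrist_force'])
c=r.capture('wrist');crop(c,'l1.png',230,170,200,200,3)"
```

```text
time_s: 13.85
position: [0.4571, 0.0643, 0.0776]
orientation: [0.0, 0.994, -0.105, -0.001]
wrist_force: [-0.6, 0.3, -2.5]
gripper_width: 0.526
[0.45713523 0.06426852 0.07755501] [-0.60955556  0.25659329 -2.48677592]
```

View pics/l1.png

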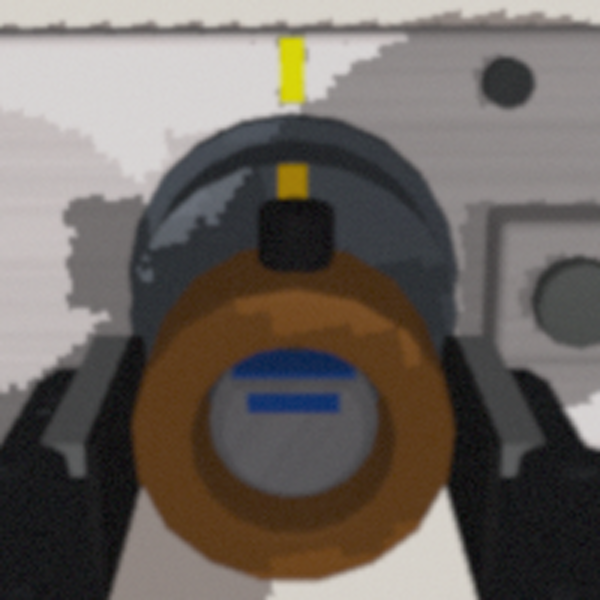

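The tip has passed in front of the blue flat without contact. On down to the boss.

```bash
python3 -m jog '[[[0,0,0],[0,0,0.4],0.8],[[0,0,0],[0,0,0.8],0.8],[[0,0,0],[0,0,1.2],0.8],[[0,0,0],[0,0,1.5],0.8],[[0,0,0],[0,0,1.8],0.8],[[0,0,0],[0,0,2.0],0.8],[[0,0,0],[0,0,2.0],0.8]]' 40; python3 -c "
from h import *
s=r.read_state();print(s['position'],s['wrist_force'])"
```

```text
time_s: 14.6
position: [0.4573, 0.0644, 0.0578]
orientation: [0.0, 0.994, -0.105, -0.0]
wrist_force: [0.4, -1.2, -2.1]
gripper_width: 0.525
[0.4573195  0.06436216 0.05778372] [ 0.42687584 -1.15367733 -2.14185967]
```

```bash
python3 -m jog '[[[0,0,0],[0,0,0.1],0.8],[[0,0,0],[0,0,0.15],0.8],[[0,0,0],[0,0,0.15],0.8],[[0,0,0],[0,0,0.15],0.8]]' 40; python3 -c "
from h import *
s=r.read_state();print(s['position'],s['wrist_force'])"
```

```text
time_s: 15.0
position: [0.4575, 0.0645, 0.0567]
orientation: [-0.0, 0.994, -0.105, 0.0]
wrist_force: [1.4, 0.3, -2.8]
gripper_width: 0.521
[0.457546   0.06445817 0.05669107] [ 1.40404694  0.33120326 -2.76295806]
```

```bash
python3 -m jog '[[[0,0,0],[0,0,0.1],0.8],[[0,0,0],[0,0,0.1],0.8],[[0,0,0],[0,0,0.1],0.8]]' 40; python3 -m jog '[[[0,0,0],[0,0,0.1],0.8],[[0,0,0],[0,0,0.1],0.8],[[0,0,0],[0,0,0.1],0.8]]' 40;python3 -c "
from h import *
s=r.read_state();print(s['position'],s['wrist_force'])
c=r.capture('side');crop(c,'m2.png',270,220,120,100,6)
c=r.capture('scene');crop(c,'m3.png',300,150,120,100,6)"
```

```text
time_s: 15.3
position: [0.4576, 0.0645, 0.0566]
orientation: [-0.0, 0.994, -0.105, 0.0]
wrist_force: [-2.7, -0.4, 5.8]
gripper_width: 0.524
time_s: 15.6
position: [0.4576, 0.0645, 0.0565]
orientation: [0.0, 0.994, -0.105, 0.0]
wrist_force: [-5.2, 0.6, 13.8]
gripper_width: 0.522
[0.45763057 0.06450664 0.0564795 ] [-5.2193785  0.5924945 13.8395493]
```

View pics/m2.png

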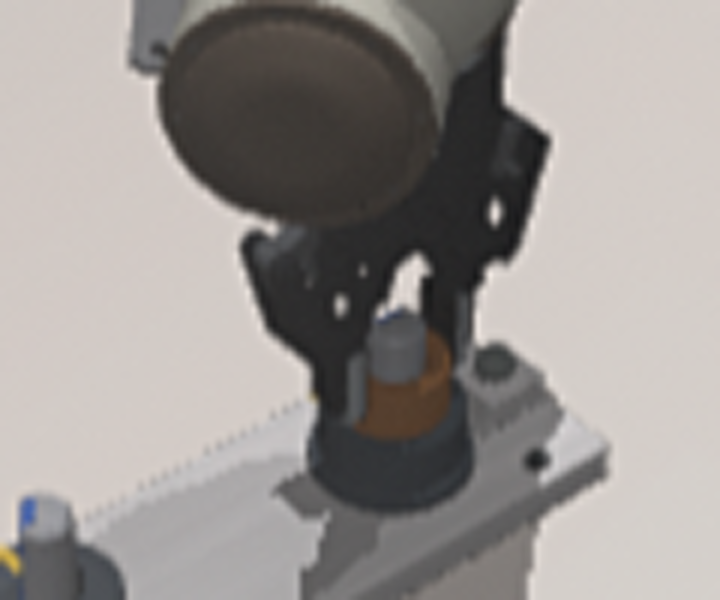

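View pics/m3.png

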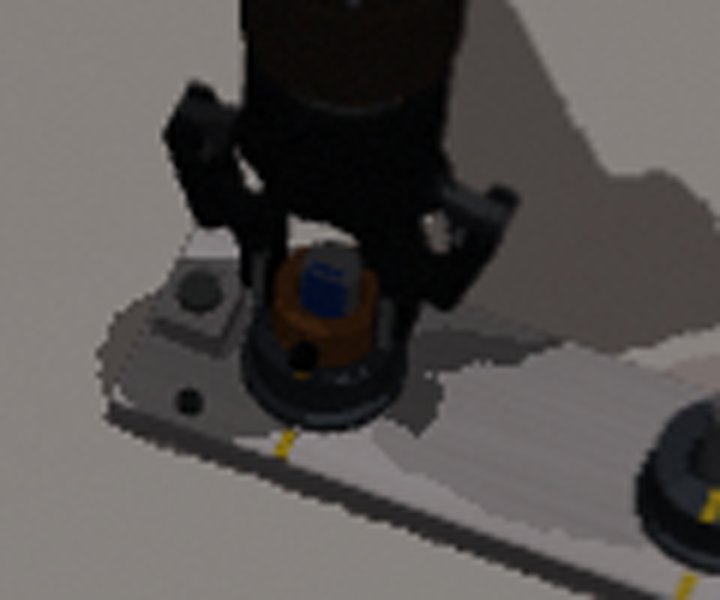

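Seated: contact at TCP z 0.0565, exactly the height it had on the bench plus 50 mm, with the screw over the yellow line at scene crop (302,355). Ease the down force, then slide the tip toward the flat (tool −x).

```bash
python3 -m jog '[[[0,0,0],[0,0,-0.1],0.8],[[0,0,0],[-0.05,0,-0.1],0.8],[[0,0,0],[-0.1,0,-0.1],0.8],[[0,0,0],[-0.1,0,-0.1],0.8],[[0,0,0],[-0.1,0,-0.1],0.8]]' 40; python3 -c "
from h import *
s=r.read_state();print(s['position'],s['wrist_force'])"; python3 -m jog '[[[0,0,0],[-0.05,0,0],0.8],[[0,0,0],[-0.05,0,0],0.8],[[0,0,0],[-0.05,0,0],0.8]]' 40
```

```text
time_s: 16.2
position: [0.4576, 0.0645, 0.0565]
orientation: [-0.0, 0.994, -0.105, 0.001]
wrist_force: [-0.4, -2.8, 6.6]
gripper_width: 0.526
[0.45757173 0.0645348  0.05651032] [-0.3747311  -2.8007173   6.61829345]
time_s: 16.5
position: [0.4575, 0.0647, 0.0565]
orientation: [-0.0, 0.994, -0.105, 0.001]
wrist_force: [1.6, -4.1, 6.1]
gripper_width: 0.524
```

```bash
python3 -m jog '[[[0,0,0],[-0.05,0,-0.05],0.8],[[0,0,0],[-0.1,0,-0.05],0.8],[[0,0,0],[-0.1,0,-0.05],0.8],[[0,0,0],[-0.1,0,-0.05],0.8]]' 40; python3 -m jog '[[[0,0,0],[-0.05,0,0],0.8],[[0,0,0],[-0.05,0,0],0.8],[[0,0,0],[-0.05,0,0],0.8]]' 40; python3 -m jog '[[[0,0,0],[-0.05,0,0],0.8],[[0,0,0],[-0.05,0,0],0.8],[[0,0,0],[-0.05,0,0],0.8]]' 40
```

```text
time_s: 16.9
position: [0.4562, 0.0655, 0.0565]
orientation: [-0.001, 0.994, -0.105, 0.001]
wrist_force: [3.7, -1.8, 4.2]
gripper_width: 0.526
time_s: 17.2
position: [0.456, 0.0656, 0.0566]
orientation: [-0.001, 0.994, -0.105, 0.001]
wrist_force: [5.5, -0.8, 3.3]
gripper_width: 0.525
time_s: 17.5
position: [0.4559, 0.0657, 0.0566]
orientation: [-0.001, 0.994, -0.105, 0.002]
wrist_force: [6.6, -3.5, 2.4]
gripper_width: 0.524
```

```bash
python3 -m jog '[[[0,0,0],[-0.05,0,0],0.8],[[0,0,0],[-0.1,0,0],0.8],[[0,0,0],[-0.1,0,0],0.8],[[0,0,0],[-0.1,0,0],0.8],[[0,0,0],[-0.1,0,0],0.8]]' 40
python3 - <<'E'
from fit import *
for n,b in (("wrist",(230,190,200,180,4)),("side",(270,220,120,100,6)),("scene",(300,150,120,100,6))):
    c=r.capture(n);crop(c,f"n_{n}.png",*b)
s=r.read_state();print(s["time_s"],s["position"],s["wrist_force"],s["ft_torque"])
E
```

```text
time_s: 18.0
position: [0.4557, 0.0658, 0.0566]
orientation: [-0.001, 0.994, -0.105, 0.003]
wrist_force: [9.8, -5.9, -1.0]
gripper_width: 0.527
18.15 [0.45575735 0.06582114 0.05661052] [ 9.58696039 -5.96650839 -0.34142698] [-1.59308785 -2.61829193  0.05067698]
```

View pics/n_wrist.png

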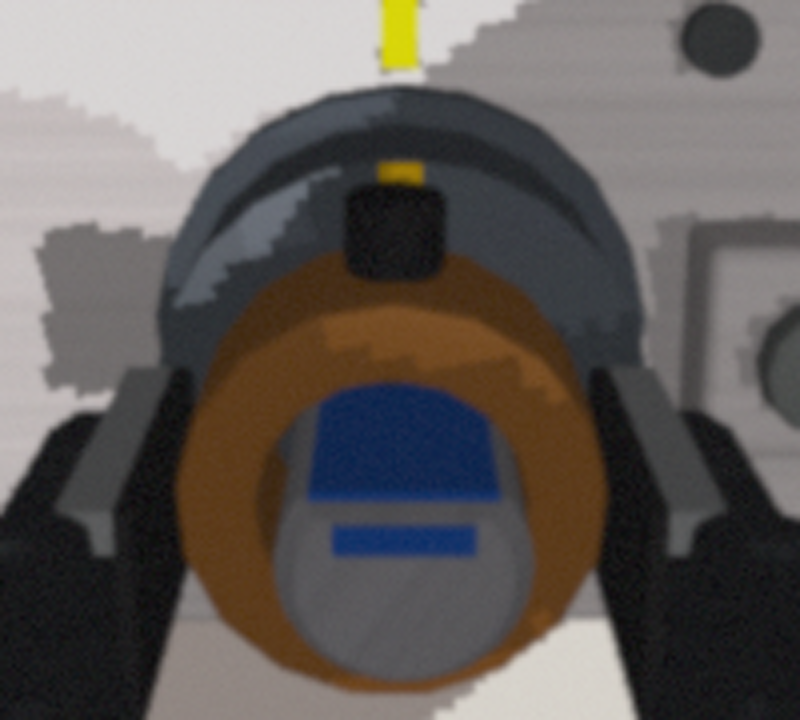

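View pics/n_side.png

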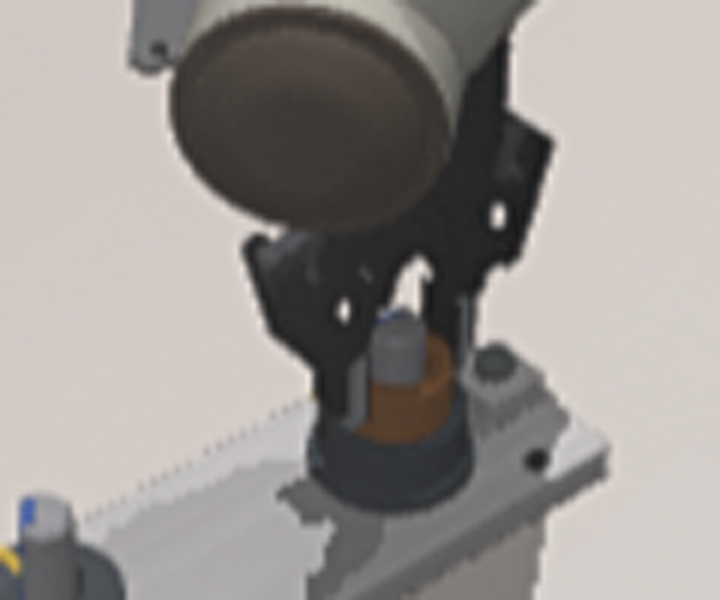

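View pics/n_scene.png

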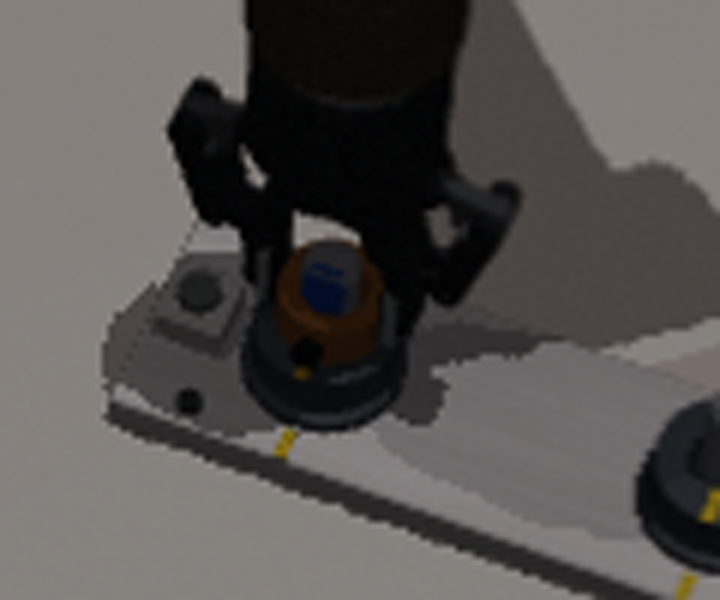

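The tip stopped the collar after 2.0 mm of travel, the designed gap, and about 10 N now acts along the line. The blue flat is still square (crop row 497 level). I'll take off the sideways 4 N and press down slightly.

```bash
python3 -m jog '[[[0,0,0],[0,0.05,0.03],0.8],[[0,0,0],[0,0.08,0.05],0.8],[[0,0,0],[0,0.08,0.05],0.8],[[0,0,0],[0,0.08,0.05],0.8],[[0,0,0],[0,0.08,0.05],0.8]]' 40
python3 - <<'E'
from fit import *
h=np.radians(-12);ex=np.array([np.cos(h),np.sin(h)]);ey=np.array([-ex[1],ex[0]])
c=r.capture("wrist");crop(c,"o1.png",230,190,200,180,4)
for i in range(3):
    s=r.read_state();p=np.array(s["position"]);f=np.array(s["wrist_force"]);print(s["time_s"],p,p[:2]@ex,p[:2]@ey,"f",f[:2]@ex,f[:2]@ey,f[2],s["gripper_width"]); r.capture("scene")
E
```

```text
time_s: 18.65
position: [0.4558, 0.0658, 0.0566]
orientation: [-0.001, 0.994, -0.105, 0.003]
wrist_force: [7.3, -1.9, 3.3]
gripper_width: 0.518
18.7 [0.45579681 0.06574426 0.05656183] 0.4321675571236834 0.15907307409684013 f 6.896686795709717 -0.9607595301688168 3.036324285164963 0.5240813645340053
18.75 [0.4558     0.06574506 0.05656785] 0.4321705075657041 0.15907452511213582 f 7.129251967832751 -0.4425084690071374 2.896987053054265 0.5233345607552794
18.8 [0.45581831 0.06575721 0.05658716] 0.43218588831860216 0.15909021632490322 f 7.479952674993552 -0.7335053701700742 3.609522362670146 0.5269952613945346
```

View pics/o1.png

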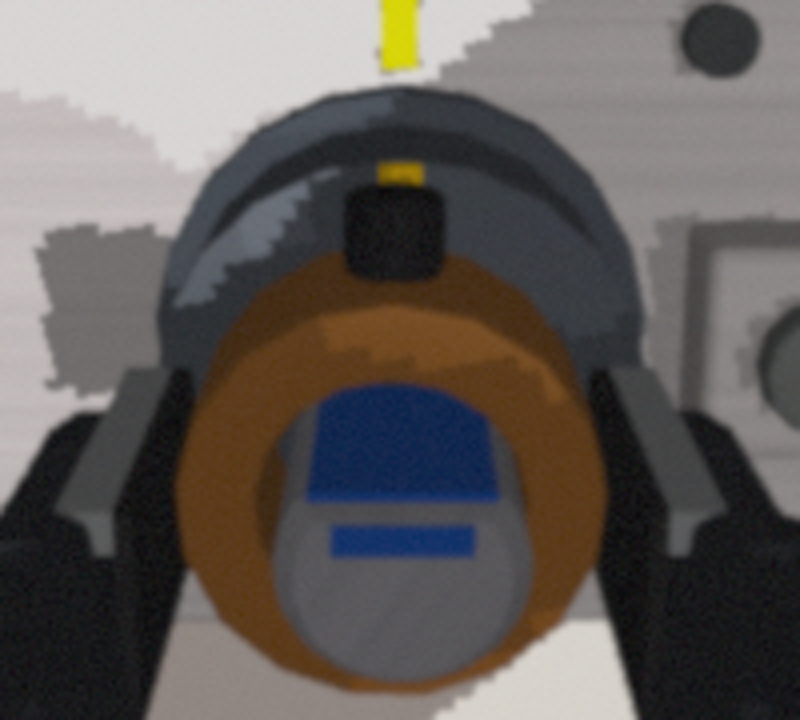

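The spindle sits toward the right of the bore (left wall visible at crop columns 255–285), so the collar is roughly 0.6–1 mm to +y. A bore edge could be sharing the load with the tip. I'll back off, centre sideways and press again.

```bash
python3 -m jog '[[[0,0,0],[0.1,0,-0.05],0.8],[[0,0,0],[0.2,0,-0.05],0.8],[[0,0,0],[0.2,0.1,-0.05],0.8],[[0,0,0],[0.2,0.15,-0.05],0.8],[[0,0,0],[0.2,0.15,-0.05],0.8],[[0,0,0],[0.2,0.15,-0.05],0.8]]' 40
python3 - <<'E'
from fit import *
h=np.radians(-12);ex=np.array([np.cos(h),np.sin(h)]);ey=np.array([-ex[1],ex[0]])
c=r.capture("wrist");crop(c,"p1.png",230,190,200,180,4)
s=r.read_state();p=np.array(s["position"]);f=np.array(s["wrist_force"]);print(s["time_s"],p,p[:2]@ex,p[:2]@ey,"f",f[:2]@ex,f[:2]@ey,f[2],s["gripper_width"])
E
```

```text
time_s: 19.45
position: [0.4558, 0.0642, 0.0566]
orientation: [-0.001, 0.994, -0.105, 0.001]
wrist_force: [3.3, 4.6, 3.8]
gripper_width: 0.524
19.5 [0.45578337 0.06421008 0.05658242] 0.432473383115499 0.15756962842461142 f 1.7653984501507411 4.725013855432086 4.174646495241802 0.5235522958998096
```

View pics/p1.png

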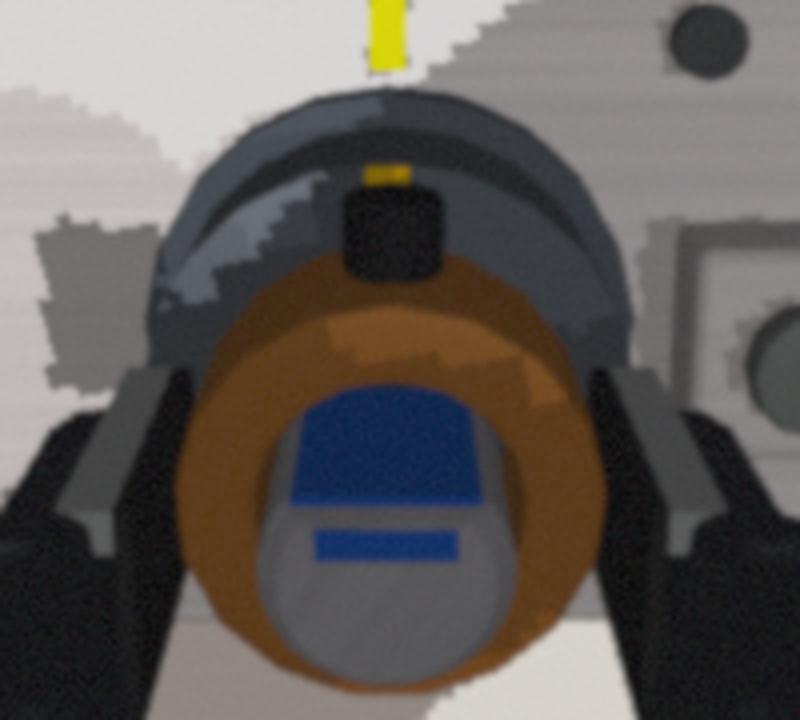

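Now near centred (spindle at 388, bore at 395). Ease sideways 0.5 mm back and press again.

```bash
python3 -m jog '[[[0,0,0],[0,-0.05,0],0.8],[[0,0,0],[-0.1,-0.05,0],0.8],[[0,0,0],[-0.2,-0.05,0],0.8],[[0,0,0],[-0.25,-0.05,0],0.8],[[0,0,0],[-0.25,-0.05,0],0.8],[[0,0,0],[-0.25,-0.05,0],0.8]]' 40
python3 - <<'E'
from fit import *
h=np.radians(-12);ex=np.array([np.cos(h),np.sin(h)]);ey=np.array([-ex[1],ex[0]])
c=r.capture("wrist");crop(c,"q1.png",230,190,200,180,4)
for i in range(4):
    s=r.read_state();p=np.array(s["position"]);f=np.array(s["wrist_force"]);print(s["time_s"],p,p[:2]@ex,p[:2]@ey,"f",f[:2]@ex,f[:2]@ey,f[2],s["gripper_width"]);r.capture("side")
E
```

```text
time_s: 20.1
position: [0.4554, 0.0644, 0.0566]
orientation: [-0.001, 0.994, -0.105, 0.003]
wrist_force: [11.3, -3.3, -1.1]
gripper_width: 0.523
20.15 [0.45539404 0.0644272  0.05663999] 0.4320474179598971 0.15770105364835973 f 10.458834614256343 0.3418827616976195 -1.4688945833587934 0.5218825783739002
20.2 [0.4553996  0.06441033 0.05664879] 0.43205636735722225 0.15768571036551857 f 9.431109018540894 0.5612873690740918 -0.6522531667124636 0.524633768634931
20.25 [0.45541275 0.0644094  0.05665319] 0.4320694213709574 0.15768753813533679 f 11.307413856867845 0.44463942841979653 -1.0192894778698927 0.5248879651012976
20.3 [0.45537566 0.06440232 0.05662387] 0.43203461299464896 0.15767289389767764 f 10.178369257014486 0.6387053012659155 -1.2056683752881265 0.5222243922421668
```

View pics/q1.png

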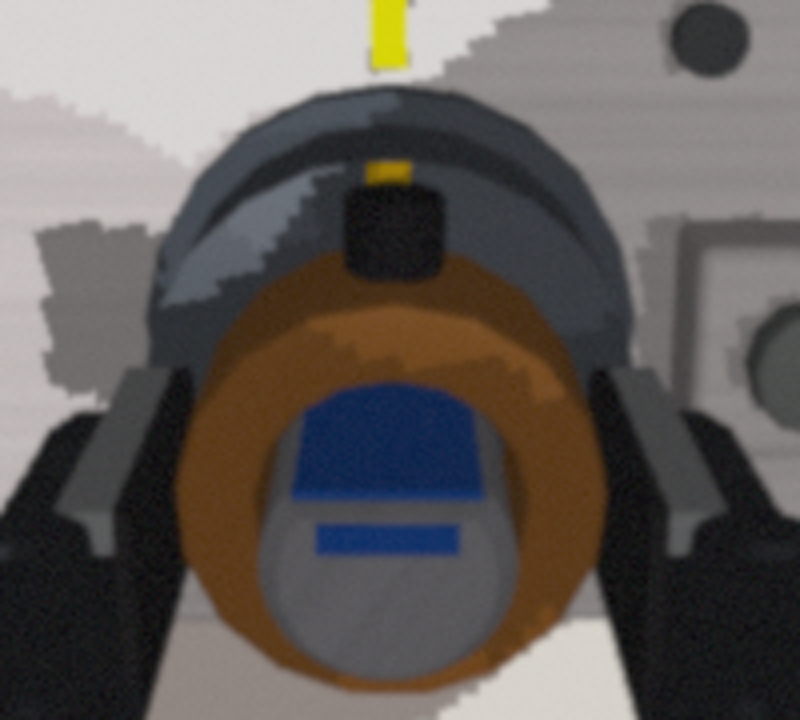

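10 N acts purely along the line (0.5 N sideways, and almost no load on the boss to cause friction). The bore is clear on both sides, the flat is square, and the reading is steady. Handing in.

Run:
```python
from bench import r
print(r.job_done()); s=r.read_state(); print(s["time_s"],s["position"],s["wrist_force"],s["gripper_width"])
```

```text
the job is handed in; nothing more can be done
None
the job is handed in; nothing more can be done
```

I handed the job in at about 20.3 s with the bronze collar seated on the right spindle, still gripped and pressing its set screw on the flat. The hand-in gives no verdict, and I could not read the robot's state afterwards.

- **Spindle:** The red pin stands by the left spindle, so I worked on the right one. I gripped it with a pad flush on its flat and turned it about 43°. The pads ended at 168.1°, which puts the flat within about 0.1° of the plate's −12° heading.
- **Collar:** I carried it over with the screw above the yellow line and lowered it without contact until it met the boss. That happened at tool height 56.5 mm, the height it was gripped at on the bench plus 50 mm.
- **First press:** The collar stopped after 2.0 mm, the designed gap, but it sat 0.6–1 mm to one side. A bore edge could have been sharing the load with the tip, so I backed off, centred it and pressed again.
- **Last checks:**
  - About 10 N along the line and 0.5 N sideways.
  - Only about 1 N on the boss, so nearly all of the 10 N should be on the tip. The screw force itself is inferred from the wrist force, not measured directly.
  - Grip opening steady at 0.52 with 40 N set; tool position steady to within about 0.05 mm.
  - The flat looked square in the last picture.
- **Disagreements:** The picture overlay showed the held collar about 3% small, and tool readings taken right after a move were 1–2 mm off until the arm settled. Both were within what the fit could take up.

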